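Pack blood tubes into the courier carrier and clamp them in

ROBOT

A 6-joint arm with a two-finger parallel gripper is mounted at the origin on the work surface. World frame = base frame: x ahead of the robot, y to its left, z up, the work surface at z = 0. Lengths are in mm, angles in rad, forces in N, time in s.
With the tool pointing down it reaches from about 225 to 725 mm from the base axis. Payload 3.1 kg.
Tool frame: the origin (TCP) lies at the very end of the fingers, on their centre line; the grasp point (between the pads) lies bot.hold_point_z behind it (bot.hold_point_z is the distance from the TCP to the grasp point, in mm); z points along the fingers, x is the direction in which the jaws open and shut, and the axes are right-handed (so a half turn about z gives the same grasp; the last joint's range is limited). The gripper opens to 85 mm and grips with 20 to 120 N. Pads are 22 mm wide; open, the fingers measure 114 mm over their backs; the gripper's body (76 mm by 85 mm) begins 54 mm behind the grasp point. The pads swing forward as they close: fully open they stand 13 mm farther back than shut.
Start: joints at [-1.326, 0.048, 0.099, 1.622, 0, 1.443], TCP at [191.203, -488.937, 231.312] pointing down, gripper open.
Joint ranges: [-2.91, 2.91], [-0.99, 1.94], [-1.21, 1.42], [-2.12, 2.29], [-1.49, 1.47], [-3.14, 3.14]. Speed limits (rad/s): [2.79, 2.79, 3.14, 3.14, 3.14, 3.14].

INTERFACE

Orientations are given as a unit quaternion [w, x, y, z].
In Python, from station import status, imaging, job, bot gives the robot as it stands.
- The arm moves only by the tool step_arm, never from a script. Its argument "series" is a list of rows, each an object of numbers: "x", "y", "z": the shift along the tool's x, y, z in mm; "roll": the turn about the tool's z in rad. In form: [{"x": .., "y": .., "z": .., "roll": ..}, ...]. A call has 1 to 5 rows; each row is the pose to reach, as a shift and turn from the pose commanded when the call began, along the tool's axes at that moment; what a row does not reach only later rows make up. A row lasts 1/8 s, in which the tool goes at most 62.5 mm and 10.7 degrees, less where a joint would pass 70% of its speed; a pose out of reach is approached as far as the arm can. A call with a gripper value outside its range is refused whole. "grip" is the gripper command: -1 is shut, 1 is fully open, values between are in proportion, set as the call begins (left out, the last holds). The fingers move at their own pace and stop on an object; "force" is the grip in N (left out, the last holds). Time passes only in rows, so rows that repeat a pose let the fingers close. It gives the time, the measured TCP pose, the force and the opening at its end, in the units of the state.
- status.read_state(): the state, without advancing time (a new reading comes with each control period).
- imaging.grab_frame(name): name is "scene" or "side" or "wrist"; returns the picture (384x512x3 uint8, red, green, blue); there is no depth.
- imaging.calibration(name): a dict with "fovy" (degrees; the focal length in pixels is half the picture's height over the tangent of half this angle, whatever the lens; pixels are square), "cx", "cy" (the principal point, pixels), "eye" and "attitude" of the camera in the world. Camera axes: x right, y down, z forward; pixel columns grow to the right and rows downward; lengths in mm; the calibration is good to about 2 mm. A picture is of the moment at which its call begins: read the wrist's pose just before it. calibration takes no time and is no camera call; for the wrist camera it gives the pose at the moment of the call.
- job.hand_in(): hands the job in, once; it reports no verdict.
The state is a dict: "time_s": time; "joint_pos": joint angles; "qvel": joint speeds; "joint_torque": joint torques, N m; "tool_pos": TCP position; "ee_rot": TCP orientation; "contact_force": force on the tool from outside, world axes, zero at the start; "wrist_torque": the same for the moment, N m; "finger_gap": finger opening in mm.
Only numpy, scipy, OpenCV 4.12 (cv2) and the standard library are available. Lean on these libraries where they do the work, as an engineer would, in place of code of your own. Each camera call takes 0.05 s, during which the arm holds its last target. There are 200 camera calls.

TASK

Pack the purple-capped tubes for the courier: fit the loose orange-barred handle fully home on the square shaft of the blue carrier's clamp and turn the clamp fully open with it, then move every purple-capped tube from the white rack into the carrier, each fully home in a hole of its own, kept upright. Then turn the clamp fully shut over the caps with the handle, take the handle off and stand it upright in the aluminium tray. The red-capped tubes stay where they are in the rack, and nothing else on the desk is to be disturbed.

Things in the scene. Friction and masses are not known exactly. Their poses are not given: they have to be found in the camera images.
- purple0_mid (a point): Purple-capped sample tube, round-bottomed clear 16 mm tube 100 mm long over all with a white label band and a purple cap (20 mm diameter, 24 mm tall) at its top. This point is its centre, half-way up (50 mm below the top of the cap); z points to the cap. Starts upright in a hole of the white rack; some of the four purple tubes may be absent (None).
- purple1_mid (a point): Purple-capped sample tube, round-bottomed clear 16 mm tube 100 mm long over all with a white label band and a purple cap (20 mm diameter, 24 mm tall) at its top. This point is its centre, half-way up (50 mm below the top of the cap); z points to the cap. Starts upright in a hole of the white rack; some of the four purple tubes may be absent (None).
- purple2_mid (a point): Purple-capped sample tube, round-bottomed clear 16 mm tube 100 mm long over all with a white label band and a purple cap (20 mm diameter, 24 mm tall) at its top. This point is its centre, half-way up (50 mm below the top of the cap); z points to the cap. Starts upright in a hole of the white rack; some of the four purple tubes may be absent (None).
- purple3_mid (a point): Purple-capped sample tube, round-bottomed clear 16 mm tube 100 mm long over all with a white label band and a purple cap (20 mm diameter, 24 mm tall) at its top. This point is its centre, half-way up (50 mm below the top of the cap); z points to the cap. Starts upright in a hole of the white rack; some of the four purple tubes may be absent (None).
- red0_mid (a point): Red-capped sample tube, round-bottomed clear 16 mm tube 100 mm long over all with a white label band and a red cap (20 mm diameter, 24 mm tall) at its top. This point is its centre, half-way up (50 mm below the top of the cap); z points to the cap. Stands in the white rack and stays there.
- red1_mid (a point): Red-capped sample tube, round-bottomed clear 16 mm tube 100 mm long over all with a white label band and a red cap (20 mm diameter, 24 mm tall) at its top. This point is its centre, half-way up (50 mm below the top of the cap); z points to the cap. Stands in the white rack and stays there.
- rack: White tube rack, fixed, 130 x 190 x 60 mm tall; origin under its centre. Six round blind holes 18 mm wide, 50 mm deep, at x = -35, 35 and y = -60, 0, 60 mm, so that half of each tube stands out above its top and the cap spans 86 to 110 mm above the desk.
- carrier: Blue carrier block, fixed, 200 x 200 x 60 mm tall; origin under its centre. Four round blind holes (18 mm wide, 50 mm deep) in its top, 57 mm from the centre along x and y (81 mm from the axis of the steel clamp that turns above its centre). A tube fully home has its cap 26 to 50 mm above the block.
- carrier_hole0 (a point): Centre of the mouth of one of the carrier's four tube holes, 60 mm above the desk; z up. A tube fully home in it has its centre at this point.
- carrier_hole1 (a point): Centre of the mouth of one of the carrier's four tube holes, 60 mm above the desk; z up. A tube fully home in it has its centre at this point.
- carrier_hole2 (a point): Centre of the mouth of one of the carrier's four tube holes, 60 mm above the desk; z up. A tube fully home in it has its centre at this point.
- carrier_hole3 (a point): Centre of the mouth of one of the carrier's four tube holes, 60 mm above the desk; z up. A tube fully home in it has its centre at this point.
- clamp (a joint): Angle of the clamp: 0 = shut (stop), four arms over the four holes; 0.785 = fully open (stop), arms midway between holes; grows counter-clockwise from above. 0.2 N m friction, stays as left. Arms 24 mm wide, risers 44-52 mm from the axis, yellow pads 44-92 mm from the axis and 58-64 mm above the block: they clear the caps only of tubes fully home.
- clamp_seat (a point): On the clamp's axis, on the flat top of its hub, where the handle's underside rests (72 mm above the desk). Turns with the clamp: x and y are square to the faces of the brass square shaft (18 mm wide, standing 26 mm above this point, top 4 mm tapering to 10 mm wide); z up. The arms lie at 45 degrees to x and y.
- handle_mid (a point): Loose clamp handle, 60 mm tall, 0.1-0.2 kg, upright on the desk at first: black square hub 44 x 44 x 32 mm, square bore below (20 mm wide, 28 deep, sides parallel to the hub's), on top an orange grip bar 64 mm long (x), 16 thick (y), 28 tall. Point: its centre, 30 mm above the underside, on the bore's axis; z up. Fits the shaft in any of four quarter turns, with 0.1 rad play either way.
- tray_floor (a point): Centre of the inner floor (4 mm above the desk) of a shallow square aluminium tray, fixed, 140 x 140 mm outside, walls 4 mm thick and 18 mm tall over all; x and y along its sides.
- sanitiser: Pink hand-sanitiser bottle, 68 mm wide, 170 mm tall, bystander; origin at its underside.
- jar: Clear jar with red lid, 84 mm wide, 90 mm tall, bystander; origin at its underside.
- pencup: Black pen cup with three pens, 72 mm wide, 95 mm tall (pens to 136 mm), bystander; origin at its underside.
Things that resemble listed ones, but are neither listed nor needed, are in the scene too. Leave any black or green look-alike of the part that bears purple2_mid alone.

How it is judged (in metres and radians):
On the way, in this order (a step that is already met when the one before it is completed fails the run):
1. with the handle home on the shaft, the clamp is turned open (horizontal distance between handle_mid and clamp_seat below 0.004 m and z of handle_mid in the frame of clamp_seat below 0.034 m and value of joint clamp above 0.68 rad), for 0.2 s.
2. every purple-capped tube present is fully home in a carrier hole, the clamp still open ((distance between purple0_mid and carrier_hole0 below 0.006 m or distance between purple0_mid and carrier_hole1 below 0.006 m or distance between purple0_mid and carrier_hole2 below 0.006 m or distance between purple0_mid and carrier_hole3 below 0.006 m) and (distance between purple1_mid and carrier_hole0 below 0.006 m or distance between purple1_mid and carrier_hole1 below 0.006 m or distance between purple1_mid and carrier_hole2 below 0.006 m or distance between purple1_mid and carrier_hole3 below 0.006 m) and (distance between purple2_mid and carrier_hole0 below 0.006 m or distance between purple2_mid and carrier_hole1 below 0.006 m or distance between purple2_mid and carrier_hole2 below 0.006 m or distance between purple2_mid and carrier_hole3 below 0.006 m) and (distance between purple3_mid and carrier_hole0 below 0.006 m or distance between purple3_mid and carrier_hole1 below 0.006 m or distance between purple3_mid and carrier_hole2 below 0.006 m or distance between purple3_mid and carrier_hole3 below 0.006 m) and value of joint clamp above 0.6 rad), for 0.2 s.
3. with the handle home on the shaft, the clamp is turned shut over the seated tubes (horizontal distance between handle_mid and clamp_seat below 0.004 m and z of handle_mid in the frame of clamp_seat below 0.034 m and (distance between purple0_mid and carrier_hole0 below 0.006 m or distance between purple0_mid and carrier_hole1 below 0.006 m or distance between purple0_mid and carrier_hole2 below 0.006 m or distance between purple0_mid and carrier_hole3 below 0.006 m) and (distance between purple1_mid and carrier_hole0 below 0.006 m or distance between purple1_mid and carrier_hole1 below 0.006 m or distance between purple1_mid and carrier_hole2 below 0.006 m or distance between purple1_mid and carrier_hole3 below 0.006 m) and (distance between purple2_mid and carrier_hole0 below 0.006 m or distance between purple2_mid and carrier_hole1 below 0.006 m or distance between purple2_mid and carrier_hole2 below 0.006 m or distance between purple2_mid and carrier_hole3 below 0.006 m) and (distance between purple3_mid and carrier_hole0 below 0.006 m or distance between purple3_mid and carrier_hole1 below 0.006 m or distance between purple3_mid and carrier_hole2 below 0.006 m or distance between purple3_mid and carrier_hole3 below 0.006 m) and value of joint clamp below 0.08 rad), for 0.2 s.
At the end, for the whole second after the job is handed in: Every purple-capped tube present is home in a carrier hole (centre within 6 mm of the hole's mouth), the clamp is shut (below 0.1 rad), and the handle stands upright (within 0.12 rad) on the floor of the aluminium tray ((distance between purple0_mid and carrier_hole0 below 0.006 m or distance between purple0_mid and carrier_hole1 below 0.006 m or distance between purple0_mid and carrier_hole2 below 0.006 m or distance between purple0_mid and carrier_hole3 below 0.006 m) and (distance between purple1_mid and carrier_hole0 below 0.006 m or distance between purple1_mid and carrier_hole1 below 0.006 m or distance between purple1_mid and carrier_hole2 below 0.006 m or distance between purple1_mid and carrier_hole3 below 0.006 m) and (distance between purple2_mid and carrier_hole0 below 0.006 m or distance between purple2_mid and carrier_hole1 below 0.006 m or distance between purple2_mid and carrier_hole2 below 0.006 m or distance between purple2_mid and carrier_hole3 below 0.006 m) and (distance between purple3_mid and carrier_hole0 below 0.006 m or distance between purple3_mid and carrier_hole1 below 0.006 m or distance between purple3_mid and carrier_hole2 below 0.006 m or distance between purple3_mid and carrier_hole3 below 0.006 m) and value of joint clamp below 0.1 rad and x of handle_mid in the frame of tray_floor between -0.06 and 0.06 m and y of handle_mid in the frame of tray_floor between -0.06 and 0.06 m and z of handle_mid in the frame of tray_floor below 0.036 m and angle between handle_mid's own z axis and vertical below 0.12 rad); the robot touches nothing.
It fails at once if a red-capped tube is moved more than 20 mm (distance of any of red0_mid, red1_mid from where it was at the start of the episode above 0.02 m).
It fails at once if a purple-capped tube is tipped more than 0.8 rad (angle between any of purple0_mid, purple1_mid, purple2_mid, purple3_mid's own z axis and vertical above 0.8 rad).
It fails at once if the bottle, jar or pen cup is moved more than 30 mm (distance of any of sanitiser, jar, pencup from where it was at the start of the episode above 0.03 m).
Of purple0, purple1, purple2, purple3 only 2 to 4 are there at a start; the rules pass over those that are not, and their reading is None.
At some moment in a run one of handle may be knocked a few centimetres aside while the robot is not near it.
It also fails if it takes over 210 s, if anything falls off the work surface, if the arm or the gripper's body presses on something with over 40 N, if the wrist force passes 120 N, or if a joint passes its speed limit or range.

## Working session

There is one attempt and no reset: what is moved stays moved. The work goes in short steps, Python scripts to look and compute and a tool call to move; the robot and the scene stay as the last step left them, time stands still between calls to the robot, and variables do not carry over. Pictures are saved under pics/ and viewed, about 12 in all and at most 16, crops included, and the job is handed in when it is done.

Besides the shell and the picture viewer there is one more tool, called after "Call:" as a command line: name --argument value ..., lists and objects as JSON in quotes. step_arm: Moves the arm, as the interface text tells. Its arguments: {"type":"object","properties":{"series":{"type":"array"},"grip":{"type":"number"},"force":{"type":"number"}},"required":["series"]}

```bash
ls; mkdir -p pics
python3 - <<'E'
from station import status, imaging, job, bot
import cv2
print(status.read_state()); print(bot.hold_point_z)
for n in ("scene","side","wrist"):
    print(n,imaging.calibration(n))
    cv2.imwrite(f"pics/{n}0.png",cv2.resize(imaging.grab_frame(n)[:,:,::-1],(800,600),interpolation=cv2.INTER_CUBIC))
E
```

```text
pics
{'time_s': 0.0, 'joint_pos': array([-1.32575071e+00,  4.87535483e-02,  9.75521915e-02,  1.62199556e+00,
       -1.56409296e-05,  1.44302044e+00]), 'qvel': array([ 6.08537096e-05,  2.36766626e-03, -1.04494423e-03,  9.03407214e-04,
       -1.49898328e-04,  1.36574464e-04]), 'joint_torque': array([ 3.28839851e-04, -3.38789392e+01,  3.20011103e+01,  2.04005849e-02,
       -9.13395320e-05,  2.24105321e-06]), 'tool_pos': array([ 191.07078685, -488.32413357,  230.09282732]), 'ee_rot': array([-7.91696299e-04,  8.25906352e-01, -5.63806045e-01, -9.02211160e-04]), 'contact_force': array([ 0.36337204, -0.18256189, -0.40362773]), 'wrist_torque': array([ 0.01662266,  0.08657437, -0.02199459]), 'finger_gap': 85.38450265953861}
18.700000000000003
scene {'fovy': 49.32398670028063, 'cx': 257.37405340904013, 'cy': 190.83704006644783, 'eye': array([1121.91427821, -720.77442178,  771.90968027]), 'attitude': array([-0.38596582,  0.8522232 ,  0.3232615 , -0.1422955 ])}
side {'fovy': 46.4642812030266, 'cx': 260.17504238443536, 'cy': 188.80875070857772, 'eye': array([-106.30616245,  553.50561573,  892.34131286]), 'attitude': array([ 0.17081133, -0.35398947,  0.83384357, -0.38758205])}
wrist {'fovy': 64.515584842415, 'cx': 252.2596387744479, 'cy': 193.07746523710122, 'eye': array([ 255.10732186, -464.08199965,  372.78575602]), 'attitude': array([ 0.11152956,  0.81816305, -0.55866514, -0.07786935])}
```

View pics/scene0.png

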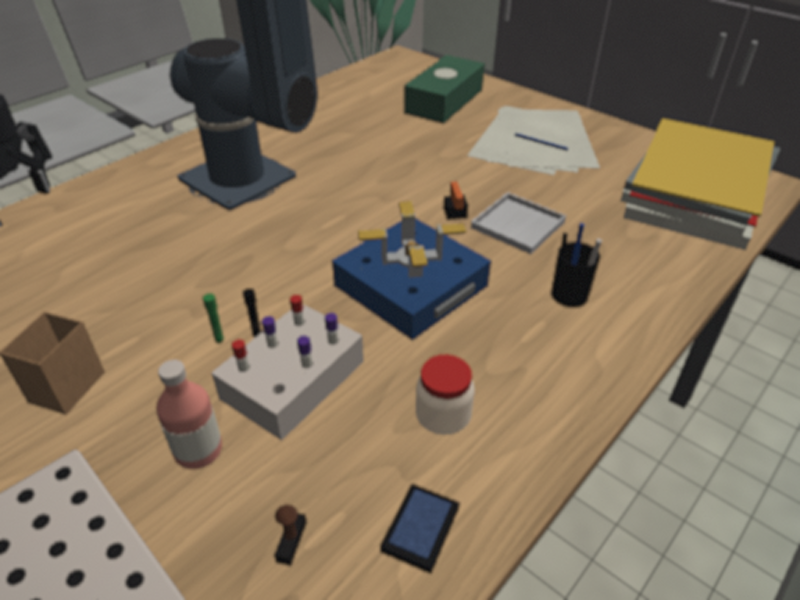

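View pics/side0.png

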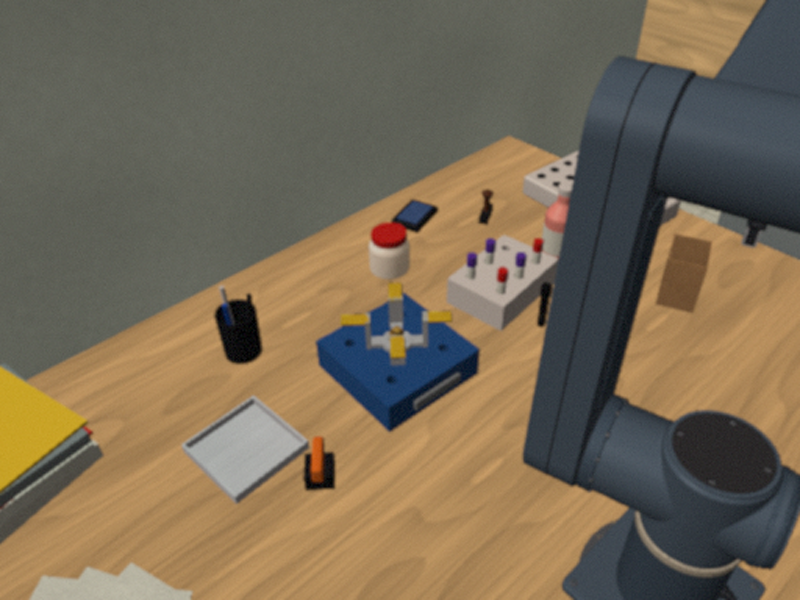

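The scene view shows the rack at about (290,365) with three purple and two red tubes and one empty hole (279,388). The carrier is at (412,270) with the clamp near shut, the handle at (456,203) and the tray at (518,222). The side view agrees: handle (319,468), tray (246,447).

```bash
cat > h.py <<'E'
from station import status, imaging, job, bot
import numpy as np, cv2
from scipy.spatial.transform import Rotation as R
S=1.5625
def q(a): return R.from_quat(np.roll(a,-1))
def plane(cal,uv,z):
    "pixels (native) -> world xy on plane z"
    uv=np.atleast_2d(uv).astype(float); f=192/np.tan(np.radians(cal['fovy'])/2)
    d=np.c_[(uv[:,0]-cal['cx'])/f,(uv[:,1]-cal['cy'])/f,np.ones(len(uv))]
    d=q(cal['attitude']).apply(d); e=np.array(cal['eye'])
    return (e+d*((z-e[2])/d[:,2])[:,None])[:,:2]
def proj(cal,P):
    P=np.atleast_2d(P); f=192/np.tan(np.radians(cal['fovy'])/2)
    p=q(cal['attitude']).inv().apply(P-cal['eye'])
    return np.c_[cal['cx']+f*p[:,0]/p[:,2],cal['cy']+f*p[:,1]/p[:,2]]
def snap(n,name,scale=S):
    cal=imaging.calibration(n); im=imaging.grab_frame(n)
    np.savez(f"pics/{name}.npz",im=im,**cal)
    cv2.imwrite(f"pics/{name}.png",cv2.resize(im[:,:,::-1],None,fx=scale,fy=scale,interpolation=cv2.INTER_CUBIC))
    return cal,im
def pose():
    s=status.read_state(); r=q(s['ee_rot'])
    return s['tool_pos'],r,s
def goto(x,y,z,yaw=None):
    """tool shift & roll (tool down) needed to put TCP at world x,y,z with jaw axis at angle yaw"""
    p,r,s=pose(); d=r.inv().apply(np.array([x,y,z])-p)
    xa=r.apply([1,0,0]); cur=np.arctan2(xa[1],xa[0])
    o={'tcp':p.round(1),'yaw':round(cur,3),'shift':d.round(1),'dist':round(np.linalg.norm(d),1),'t':round(s['time_s'],2),'gap':round(s['finger_gap'],1),'F':s['contact_force'].round(1),'j6':s['joint_pos'][5].round(2),'axes':r.as_matrix().round(3).tolist()}
    if yaw is not None: o['roll']=round(-((yaw-cur+np.pi/2)%np.pi-np.pi/2),3)
    return o
E
python3 - <<'E'
from h import *
a=imaging.calibration("scene"); b=imaging.calibration("side")
A={'car':([(333,266),(410,219),(490,268),(413,315)],60),'tray':([(472,221),(512,196),(565,216),(527,249)],18),
'rack':([(215,367),(300,307),(362,342),(280,412)],60),'pur':([(269,319),(331,316),(304,340)],110),'red':([(239,344),(297,299)],110),'hb':([(456,212)],30)}
B={'car':([(318,345),(402,295),(478,352),(392,408)],60),'tray':([(184,447),(253,399),(308,441),(238,496)],18),
'pur':([(472,255),(490,240),(521,254)],110),'red':([(502,269),(538,239)],110),'hb':([(319,468)],30),'rack':([(506,235),(450,277)],60)}
for n,c,D in(('scene',a,A),('side',b,B)):
    for k,(p,z) in D.items(): print(n,k,plane(c,np.array(p)/S,z).round(0).tolist(), plane(c,np.array(p)/S,z).mean(0).round(0))
E
```

```text
scene car [[447.0, -129.0], [453.0, 70.0], [654.0, 50.0], [632.0, -131.0]] [546. -35.]
scene tray [[511.0, 195.0], [518.0, 326.0], [641.0, 336.0], [645.0, 190.0]] [579. 262.]
scene rack [[489.0, -410.0], [483.0, -238.0], [614.0, -229.0], [624.0, -401.0]] [ 552. -319.]
scene pur [[514.0, -320.0], [577.0, -255.0], [585.0, -316.0]] [ 559. -297.]
scene red [[522.0, -382.0], [511.0, -263.0]] [ 517. -323.]
scene hb [[477.0, 184.0]] [477. 184.]
side car [[629.0, 72.0], [626.0, -123.0], [427.0, -111.0], [437.0, 77.0]] [530. -21.]
side tray [[632.0, 339.0], [640.0, 205.0], [507.0, 193.0], [498.0, 328.0]] [569. 266.]
side pur [[575.0, -256.0], [583.0, -316.0], [513.0, -323.0]] [ 557. -298.]
side red [[508.0, -263.0], [520.0, -384.0]] [ 514. -324.]
side hb [[447.0, 217.0]] [447. 217.]
side rack [[616.0, -409.0], [600.0, -225.0]] [ 608. -317.]
```

View pics/wrist0.png

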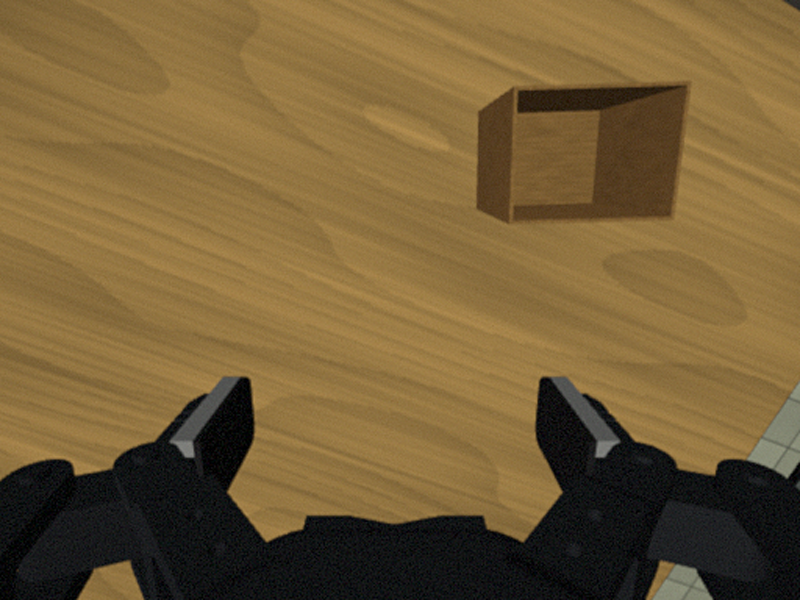

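```bash
cat >> h.py <<'E'
def camview(tx,ty,tz,z,yaw):
    "TCP xy so that the wrist camera axis hits (tx,ty,tz) with TCP height z and yaw, tool down"
    p,r,_=pose(); c=imaging.calibration("wrist")
    e=r.inv().apply(c['eye']-p); d=r.inv().apply(q(c['attitude']).apply([0,0,1]))
    m=R.from_matrix(np.c_[[np.cos(yaw),np.sin(yaw),0],[np.sin(yaw),-np.cos(yaw),0],[0,0,-1]])
    E=m.apply(e);D=m.apply(d); k=(tz-(z+E[2]))/D[2]; return np.array([tx,ty])-(E+k*D)[:2]
E
python3 - <<'E'
from h import *
a=imaging.calibration("scene"); b=imaging.calibration("side")
for z in(0,15,30,60): print(z,plane(a,np.array([(456,212)])/S,z).round(),plane(b,np.array([(319,468)])/S,z).round(), plane(a,np.array([(456,185)])/S,z).round(),plane(b,np.array([(318,440)])/S,z).round())
for yaw in (-1.2,-1.57,-.8): print(yaw,camview(470,190,30,230,yaw),camview(530,100,40,300,yaw))
print(goto(*camview(500,150,40,280,-1.2),280,-1.2))
E
```

```text
0 [[451. 220.]] [[466. 205.]] [[386. 305.]] [[510. 173.]]
15 [[464. 202.]] [[457. 211.]] [[400. 285.]] [[500. 179.]]
30 [[477. 184.]] [[447. 217.]] [[414. 265.]] [[489. 186.]]
60 [[503. 147.]] [[428. 229.]] [[443. 225.]] [[468. 199.]]
-1.2 [495.50611707 200.03304711] [571.18884141 116.07822166]
-1.57 [497.40815509 190.13067863] [574.21561626 100.09564505]
-0.8 [489.58563697 209.17359817] [561.67628079 130.84871317]
{'tcp': array([ 191.1, -488.5,  230.4]), 'yaw': np.float64(-1.198), 'shift': array([-482.2, -558.9,  -48.6]), 'dist': np.float64(739.7), 't': 0.15, 'gap': 85.7, 'F': array([ 1.2, -0.4, -0.3]), 'j6': np.float64(1.44), 'axes': [[0.364, -0.931, -0.0], [-0.931, -0.364, 0.002], [-0.002, -0.0, -1.0]], 'roll': np.float64(0.002)}
```

Call:
step_arm --series '[{"x": -16, "y": -218, "z": -50}, {"x": -16, "y": -218, "z": -50}, {"x": -16, "y": -218, "z": -50}, {"x": -16, "y": -218, "z": -50}]' --grip 0

```text
$.series[0]: bad value
```

Call:
step_arm --series '[{"x": -16, "y": -218}, {"x": -16, "y": -218}, {"x": -16, "y": -218}, {"x": -16, "y": -218}, {"x": -16, "y": -218}]'

```text
$.series[0]: bad value
```

Run:
```python
from h import *
print(goto(0,0,0)); snap("wrist","rack1")
```

```text
{'tcp': array([ 191.1, -488.5,  230.4]), 'yaw': np.float64(-1.198), 'shift': array([-5.241e+02,  1.000e-01,  2.313e+02]), 'dist': np.float64(572.9), 't': 0.15, 'gap': 85.7, 'F': array([ 1.2, -0.4, -0.3]), 'j6': np.float64(1.44), 'axes': [[0.364, -0.931, -0.0], [-0.931, -0.364, 0.002], [-0.002, -0.0, -1.0]]}
```

View pics/rack1.png

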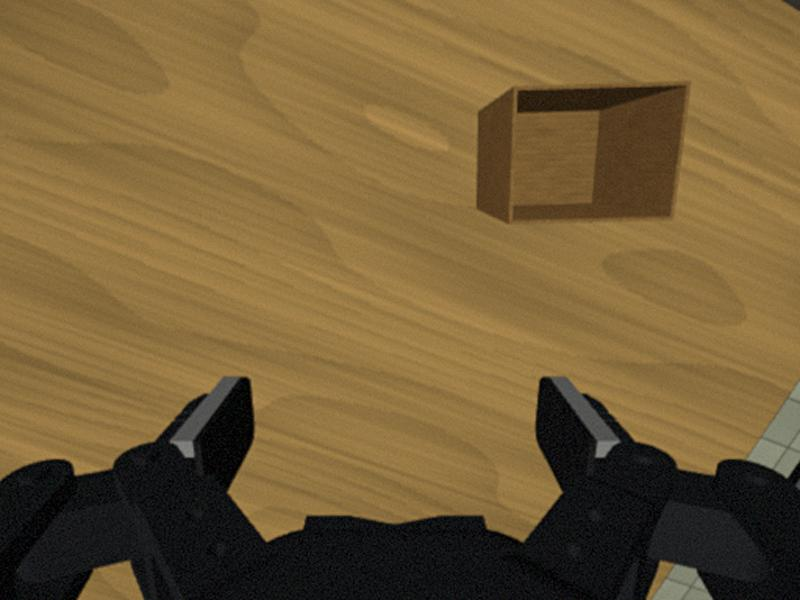

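That picture is the unmoved start view, because the rows were refused: every key is needed in each row.

Call:
step_arm --series '[{"x": -16, "y": -218, "z": -50, "roll": 0}, {"x": -16, "y": -218, "z": -50, "roll": 0}, {"x": -16, "y": -218, "z": -50, "roll": 0}, {"x": -16, "y": -218, "z": -50, "roll": 0}]' --grip 0

```text
time_s: 0.7
tool_pos: [390.8, -393.1, 281.9]
ee_rot: [-0.0, 0.827, -0.563, 0.0]
contact_force: [-0.3, -1.0, 0.3]
finger_gap: 42.8
```

Call:
step_arm --series '[{"x": -16, "y": -218, "z": 0, "roll": 0}, {"x": -16, "y": -218, "z": 0, "roll": 0}, {"x": -16, "y": -218, "z": 0, "roll": 0}, {"x": -16, "y": -218, "z": 0, "roll": 0}, {"x": -16, "y": -218, "z": 0, "roll": 0}]'

```text
time_s: 1.32
tool_pos: [587.4, -298.5, 279.4]
ee_rot: [-0.0, 0.827, -0.562, -0.001]
contact_force: [-0.9, -0.4, 1.2]
finger_gap: 42.7
```

Run:
```python
from h import *
print(goto(0,0,0)); snap("wrist","rack1")
```

```text
{'tcp': array([ 587.4, -298.5,  279.4]), 'yaw': np.float64(-1.194), 'shift': array([-493.1,  436.1,  280.9]), 'dist': np.float64(715.7), 't': 1.32, 'gap': 42.7, 'F': array([-0.9, -0.4,  1.2]), 'j6': np.float64(2.19), 'axes': [[0.368, -0.93, -0.002], [-0.93, -0.368, 0.001], [-0.002, 0.001, -1.0]]}
```

View pics/rack1.png

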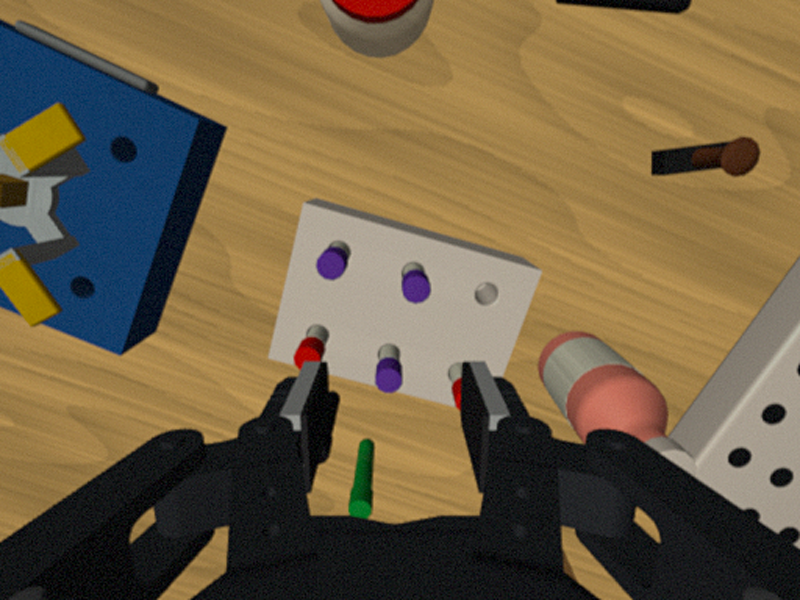

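The wrist view shows the purple caps at (331,262), (416,284) and (389,373), red at (309,350) and (465,390), and the empty hole at (486,293). Green and black look-alikes stand beside the rack.

```bash
cat >> h.py <<'E'
from scipy.optimize import least_squares
def load(name):
    d=dict(np.load(f"pics/{name}.npz")); return d.pop('im'),d
def blobs(im,lo,hi,amin=60):
    h=cv2.cvtColor(im,cv2.COLOR_RGB2HSV); m=cv2.inRange(h,np.array(lo),np.array(hi))
    n,_,st,c=cv2.connectedComponentsWithStats(m); return [(c[i].round(1).tolist(),int(st[i,4])) for i in range(1,n) if st[i,4]>=amin]
def fit2d(model,world):
    "rigid xy fit: returns x,y,yaw,residuals"
    f=lambda v:(model@np.array([[np.cos(v[2]),np.sin(v[2])],[-np.sin(v[2]),np.cos(v[2])]])+v[:2]-world).ravel()
    s=min((least_squares(f,[*world.mean(0),a]) for a in (0,1.5,3,-1.5)),key=lambda s:s.cost); return s.x,s.fun.reshape(-1,2).round(1)
E
python3 - <<'E'
from h import *
im,c=load("rack1")
b=blobs(im,(120,100,40),(150,255,255)); print(b)
pw=plane(c,[x for x,_ in b],98); print(pw.round(1).tolist())
hol=plane(c,np.array([[486,293]])/S,60); red=plane(c,np.array([[309,349]])/S,98)
print('hole',hol,'red',red)
cor=plane(c,np.array([[306,201],[541,270],[268,359]])/S,60); print(cor.round(1).tolist())
hc=plane(c,np.array([[123,149],[82,287]])/S,60); cc=plane(c,np.array([[225,127],[121,354]])/S,60); print(hc,cc)
E
```

```text
[([212.0, 168.0], 297), ([265.7, 182.8], 287), ([248.3, 239.7], 296)]
[[576.6, -255.7], [582.7, -316.0], [512.6, -322.9]]
hole [[ 589.5982683  -374.96184402]] red [[ 510.2621312  -262.00697768]]
[[604.9, -220.5], [622.1, -407.0], [473.0, -232.2]]
[[591.14221712 -84.90795307]
 [477.3667936  -77.96393386]] [[ 632.88800083 -149.72444519]
 [ 432.94324424 -119.03472765]]
```

Call:
step_arm --series '[{"x": -200, "y": -60, "z": -60, "roll": 0}, {"x": -200, "y": -60, "z": -60, "roll": 0}, {"x": -200, "y": -60, "z": -60, "roll": 0}, {"x": -200, "y": -60, "z": -60, "roll": 0}]'

```text
time_s: 1.88
tool_pos: [567.3, -90.6, 343.9]
ee_rot: [-0.001, 0.826, -0.564, 0.001]
contact_force: [-0.2, 0.4, -0.3]
finger_gap: 42.4
```

Call:
step_arm --series '[{"x": -198, "y": -58, "z": 0, "roll": 0}, {"x": -198, "y": -58, "z": 0, "roll": 0}, {"x": -198, "y": -58, "z": 0, "roll": 0}, {"x": -198, "y": -58, "z": 0, "roll": 0}, {"x": -198, "y": -58, "z": 0, "roll": 0}]'

```text
time_s: 2.5
tool_pos: [550.1, 113.0, 341.6]
ee_rot: [0.0, 0.826, -0.563, 0.0]
contact_force: [0.7, 0.4, -0.2]
finger_gap: 42.8
```

Run:
```python
from h import *
print(goto(0,0,0)); snap("wrist","hand1")
```

```text
{'tcp': array([550.1, 113. , 341.6]), 'yaw': np.float64(-1.197), 'shift': array([-96. , 553.4, 341.5]), 'dist': np.float64(657.3), 't': 2.5, 'gap': 42.8, 'F': array([ 0.7,  0.4, -0.2]), 'j6': np.float64(2.85), 'axes': [[0.365, -0.931, 0.0], [-0.931, -0.365, -0.001], [0.001, -0.0, -1.0]]}
```

View pics/hand1.png

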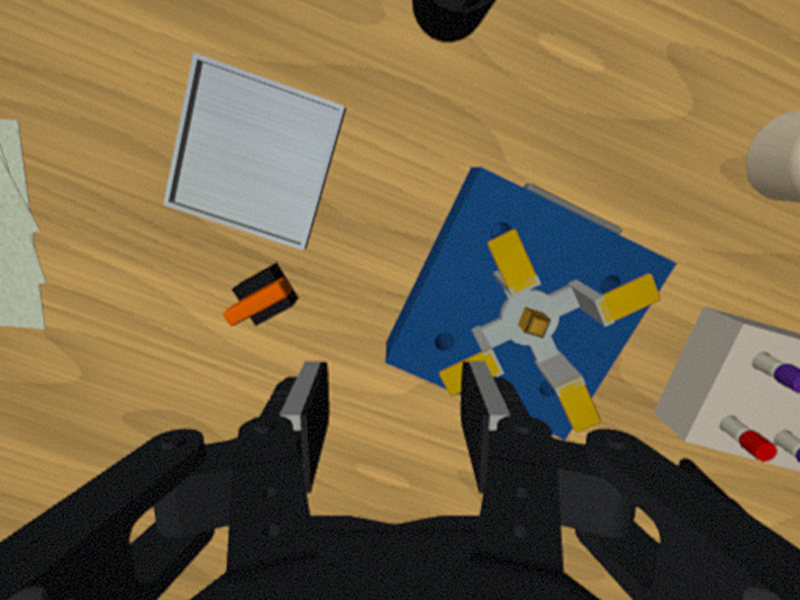

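The view shows the orange bar at (260,300), the tray with corners (196,56), (345,106), (306,248) and (165,205), and the carrier holes at (502,229), (612,283), (443,341) and (547,390). The clamp pads lie near the holes, so it is near shut, and the shaft top is at (535,321).

```bash
cat >> h.py <<'E'
from scipy.optimize import minimize
def mask(im,lo,hi): return cv2.inRange(cv2.cvtColor(im,cv2.COLOR_RGB2HSV),np.array(lo),np.array(hi))
def box(x,y,yaw,l,w,z0,z1):
    c=np.array([[sx*l/2,sy*w/2,z] for z in(z0,z1) for sx in(-1,1) for sy in(-1,1)])
    return R.from_euler('z',yaw).apply(c)+[x,y,0]
def fitbox(cal,m,x,y,yaws,l,w,z0,z1):
    "pose x,y,yaw of a box whose silhouette best overlaps mask m"
    K=4; M=cv2.resize(m,None,fx=K,fy=K,interpolation=cv2.INTER_LINEAR)>127
    def cost(v):
        p=proj(cal,box(*v,l,w,z0,z1)); h=cv2.convexHull((((p+.5)*K-.5)*16).round().astype(np.int32))
        r=np.zeros(M.shape,np.uint8); cv2.fillConvexPoly(r,h,1,cv2.LINE_8,4); r=r>0
        return 1-(r&M).sum()/max((r|M).sum(),1)
    b=min((minimize(cost,[x,y,a],method='Nelder-Mead',options=dict(initial_simplex=[[x,y,a],[x+8,y,a],[x,y+8,a],[x,y,a+.3]],xatol=.02,fatol=1e-4)) for a in yaws),key=lambda s:s.fun)
    return b.x.round(3),round(b.fun,3)
E
python3 - <<'E'
from h import *
for n in("hand1","scene0n","side0n"):
    if n!="hand1": snap(n[:-2] if 0 else n.split('0')[0],n)
    im,c=load(n); m=mask(im,(5,180,100),(13,255,255))
    k,_,st,ce=cv2.connectedComponentsWithStats(m); print(n,[(ce[i].round(),st[i,4]) for i in range(1,k) if st[i,4]>20])
    j=1+np.argmax(st[1:,4]); mm=((_==j)*255).astype(np.uint8)
    x,y=plane(c,ce[j],46)[0]; print(n,fitbox(c,mm,x,y,(0,.6,1.2,1.8,2.4,3),64,16,32,60))
im,c=load("hand1")
H=plane(c,np.array([(502,229),(612,283),(443,341),(547,390)])/S,60); print('holes',H.round(1).tolist())
C=plane(c,np.array([(478,168),(676,263),(388,360)])/S,60); print('corn',C.round(1).tolist())
print(fit2d(np.array([[57,57],[57,-57],[-57,57],[-57,-57]]),H)); print(fit2d(np.array([[100,100],[100,-100],[-100,100]]),C))
T=plane(c,np.array([(196,56),(345,106),(306,248),(165,205)])/S,18); print(fit2d(np.array([[70,70],[70,-70],[-70,-70],[-70,70]]),T))
b=blobs(im,(20,180,120),(32,255,255)); print(b, plane(c,[x for x,_ in b],121).round(1).tolist()); print(plane(c,np.array([(535,319)])/S,98))
E
```

```text
hand1 [(array([163., 193.]), np.int32(447))]
hand1 (array([450.909, 217.021,   2.449]), np.float64(0.254))
scene0n []Traceback (most recent call last):
  File "<stdin>", line 6, in <module>
    return _wrapfunc(a, 'argmax', axis=axis, out=out, **kwds)
    return bound(*args, **kwds)
ValueError: attempt to get argmax of an empty sequence
```

Run:
```python
from h import *
im,c=load("hand1")
print(cv2.cvtColor(im,cv2.COLOR_RGB2HSV)[180:206:4,145:190:6].tolist())
for lo in ((0,150,60),(0,150,90)):
    m=mask(im,lo,(16,255,255)); k,L,st,ce=cv2.connectedComponentsWithStats(m)
    j=min(range(1,k),key=lambda i:np.hypot(*(ce[i]-[163,193])) if st[i,4]>100 else 1e9); mm=((L==j)*255).astype(np.uint8); print(ce[j],st[j])
    x,y=plane(c,ce[j],46)[0]; print(fitbox(c,mm,x,y,(0,.4,.8,1.2,1.6,2,2.4,2.8),64,16,32,60))
H=plane(c,np.array([(502,229),(612,283),(443,341),(547,390)])/S,60); print('holes',H.round(1).tolist())
C=plane(c,np.array([(478,168),(676,263),(388,360)])/S,60); print('corn',C.round(1).tolist())
print(fit2d(np.array([[57,57],[57,-57],[-57,57],[-57,-57]]),H)); print(fit2d(np.array([[100,100],[100,-100],[-100,100]]),C))
T=plane(c,np.array([(196,56),(345,106),(306,248),(165,205)])/S,18); print(fit2d(np.array([[70,70],[70,-70],[-70,-70],[-70,70]]),T))
b=blobs(im,(20,180,120),(32,255,255)); print(b, plane(c,[x for x,_ in b],121).round(1).tolist()); print(plane(c,np.array([(535,319)])/S,98))
```

```text
[[[18, 130, 177], [19, 142, 174], [106, 117, 24], [76, 107, 31], [45, 21, 24], [10, 219, 107], [12, 255, 72], [19, 136, 163]], [[20, 142, 167], [125, 64, 24], [114, 53, 24], [93, 122, 25], [12, 255, 140], [13, 255, 212], [12, 255, 85], [19, 141, 107]], [[19, 144, 182], [164, 90, 31], [104, 76, 37], [13, 255, 178], [13, 255, 209], [13, 255, 203], [13, 255, 184], [120, 128, 8]], [[19, 142, 171], [17, 134, 181], [13, 255, 199], [13, 255, 206], [13, 255, 203], [13, 255, 195], [53, 44, 23], [120, 255, 19]], [[19, 143, 168], [13, 255, 206], [13, 255, 209], [13, 255, 206], [14, 255, 172], [113, 39, 26], [42, 44, 29], [19, 143, 136]], [[13, 255, 210], [13, 255, 206], [13, 255, 202], [14, 255, 123], [78, 91, 28], [139, 76, 27], [18, 136, 186], [19, 138, 175]], [[13, 255, 197], [13, 255, 203], [17, 147, 142], [129, 53, 34], [10, 51, 30], [20, 132, 179], [19, 140, 187], [18, 134, 184]]]
[164.31849315 192.6369863 ] [142 177  45  32 584]
(array([452.854, 215.623,   2.443]), np.float64(0.07))
[162.76908397 193.54961832] [142 178  42  31 524]
(array([451.755, 216.388,   2.444]), np.float64(0.141))
holes [[600.8, 29.5], [592.8, -85.2], [484.2, 37.1], [474.4, -77.5]]
corn [[640.7, 70.7], [630.4, -130.3], [447.1, 78.7]]
(array([ 5.38035675e+02, -2.40156295e+01, -7.11918463e-02]), array([[-1.9, -0.8],
       [-1.9,  0.2],
       [ 1. , -0.2],
       [ 2.8,  0.7]]))
(array([ 5.37613006e+02, -2.50412641e+01, -5.57765020e-02]), array([[ 2.3, -1.5],
       [ 1.5, -0.2],
       [-3.8,  1.7]]))
(array([5.75650588e+02, 2.64629024e+02, 6.08312828e-02]), array([[ 1.7,  1.8],
       [ 0.9, -0.5],
       [-2. , -0.7],
       [-0.6, -0.7]]))
[([327.5, 166.3], 683), ([403.1, 190.2], 633), ([343.8, 208.8], 77), ([310.9, 231.4], 110), ([289.4, 241.8], 198), ([370.4, 260.4], 513)] [[583.8, 28.1], [590.7, -71.8], [542.1, -14.1], [499.1, 11.8], [475.7, 31.8], [490.2, -78.5]]
[[542.79238988 -19.16808542]]
```

Call:
step_arm --series '[{"x": -131, "y": 53, "z": 140, "roll": -0.9}, {"x": -131, "y": 53, "z": 140, "roll": -0.9}, {"x": -131, "y": 53, "z": 140, "roll": -0.9}, {"x": -131, "y": 53, "z": 140, "roll": -0.9}, {"x": -131, "y": 53, "z": 140, "roll": -0.9}]'

```text
time_s: 3.22
tool_pos: [452.1, 214.2, 199.0]
ee_rot: [0.001, 0.989, -0.147, -0.002]
contact_force: [1.1, 0.4, 0.2]
finger_gap: 42.4
```

Call:
step_arm --series '[{"x": 0, "y": 0, "z": 0, "roll": -0.9}, {"x": 0, "y": 0, "z": 0, "roll": -0.9}, {"x": 0, "y": 0, "z": 0, "roll": -0.9}, {"x": 0, "y": 0, "z": 0, "roll": -0.9}, {"x": 0, "y": 0, "z": 0, "roll": -0.9}]'

```text
time_s: 3.85
tool_pos: [454.3, 213.7, 201.2]
ee_rot: [0.0, 0.955, 0.297, -0.0]
contact_force: [-1.2, 0.2, -0.6]
finger_gap: 42.5
```

Call:
step_arm --series '[{"x": 0, "y": 0, "z": 30, "roll": -0.27}, {"x": 0, "y": 0, "z": 60, "roll": -0.27}, {"x": 0, "y": 0, "z": 60, "roll": -0.27}]'

```text
time_s: 4.22
tool_pos: [452.0, 213.4, 138.4]
ee_rot: [-0.0, 0.907, 0.42, -0.003]
contact_force: [-1.0, -0.1, -0.4]
finger_gap: 42.7
```

```bash
cat >> h.py <<'E'
def bar(c,im,x,y,z0=32):
    m=mask(im,(0,150,60),(16,255,255)); k,L,st,ce=cv2.connectedComponentsWithStats(m)
    t=proj(c,[[x,y,z0+14]])[0]; j=min(range(1,k),key=lambda i:np.hypot(*(ce[i]-t)) if st[i,4]>100 else 1e9)
    mm=((L==j)*255).astype(np.uint8); return fitbox(c,mm,x,y,(0,.4,.8,1.2,1.6,2,2.4,2.8),64,16,z0,z0+28)
E
python3 - <<'E'
from h import *
c,im=snap("wrist","hand2"); b=bar(c,im,453,215.5); print(b); (x,y,a)=b[0]
print(goto(x,y,38,a-np.pi/2))
E
```

```text
(array([453.237, 215.287,   2.448]), np.float64(0.049))
{'tcp': array([453.1, 214.1, 140.4]), 'yaw': np.float64(0.868), 'shift': array([  1.2,  -0.6, 102.4]), 'dist': np.float64(102.4), 't': 4.28, 'gap': 42.7, 'F': array([-0.3, -0.1,  0.1]), 'j6': np.float64(1.01), 'axes': [[0.647, 0.763, -0.003], [0.763, -0.647, -0.001], [-0.003, -0.001, -1.0]], 'roll': np.float64(-0.009)}
```

View pics/hand2.png

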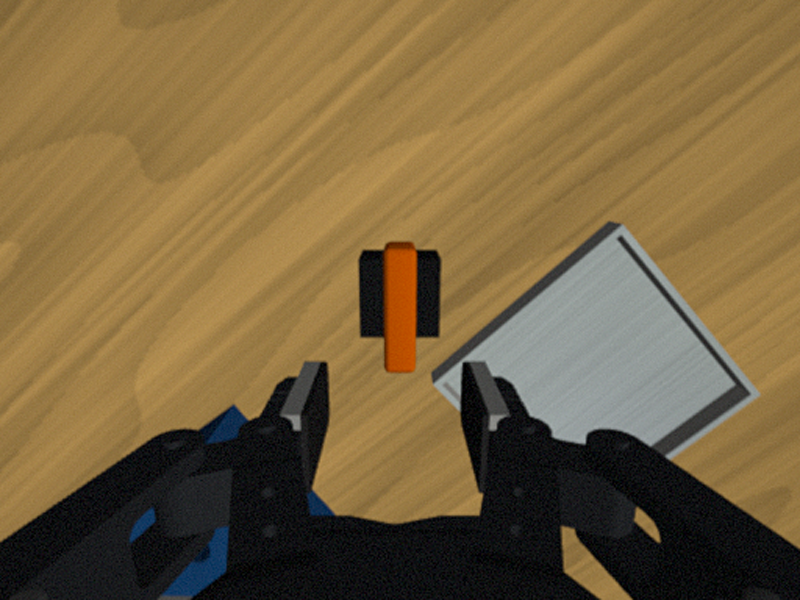

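The bar is centred between the fingers at (400,305) and the fit is consistent: (453.2, 215.3), yaw 2.448. I'll descend and grip.

Call:
step_arm --series '[{"x": 1, "y": -0.5, "z": 50, "roll": -0.01}, {"x": 1, "y": -0.5, "z": 85, "roll": -0.01}, {"x": 1, "y": -0.5, "z": 103, "roll": -0.01}, {"x": 1, "y": -0.5, "z": 103, "roll": -0.01}]'

```text
time_s: 4.78
tool_pos: [453.7, 216.6, 38.2]
ee_rot: [0.0, 0.905, 0.426, -0.001]
contact_force: [1.2, -1.0, 0.1]
finger_gap: 43.0
```

Call:
step_arm --series '[{"x": 0, "y": 0, "z": 0, "roll": 0}, {"x": 0, "y": 0, "z": 0, "roll": 0}, {"x": 0, "y": 0, "z": 0, "roll": 0}, {"x": 0, "y": 0, "z": 0, "roll": 0}, {"x": 0, "y": 0, "z": 0, "roll": 0}]' --grip -1 --force 90

```text
time_s: 5.4
tool_pos: [455.3, 217.3, 40.5]
ee_rot: [0.001, 0.904, 0.427, 0.002]
contact_force: [-1.2, -0.8, 5.9]
finger_gap: 14.3
```

Call:
step_arm --series '[{"x": 0, "y": 0, "z": -60, "roll": 0}, {"x": 0, "y": 0, "z": -120, "roll": 0}, {"x": 0, "y": 0, "z": -120, "roll": 0}, {"x": 0, "y": 0, "z": -120, "roll": 0}]'

```text
time_s: 5.9
tool_pos: [453.5, 217.2, 157.9]
ee_rot: [-0.0, 0.904, 0.427, -0.0]
contact_force: [0.5, -0.0, -2.8]
finger_gap: 14.2
```

Run:
```python
from h import *
print(goto(537.5,-25,157,0.068))
```

```text
{'tcp': array([453.5, 217.2, 157.9]), 'yaw': np.float64(0.882), 'shift': array([-133.6,  218.8,    0.8]), 'dist': np.float64(256.3), 't': 5.9, 'gap': 14.2, 'F': array([ 0.5, -0. , -2.8]), 'j6': np.float64(1.0), 'axes': [[0.636, 0.772, -0.0], [0.772, -0.636, 0.0], [-0.0, -0.0, -1.0]], 'roll': np.float64(0.814)}
```

Call:
step_arm --series '[{"x": -20, "y": 35, "z": -35, "roll": 0.16}, {"x": -133, "y": 219, "z": -35, "roll": 0.81}, {"x": -133, "y": 219, "z": -35, "roll": 0.81}, {"x": -133, "y": 219, "z": -35, "roll": 0.81}, {"x": -133, "y": 219, "z": -35, "roll": 0.81}]'

```text
time_s: 6.52
tool_pos: [537.3, -27.7, 189.8]
ee_rot: [-0.0, 0.999, 0.033, -0.003]
contact_force: [-0.4, 0.9, -1.8]
finger_gap: 14.0
```

Call:
step_arm --series '[{"x": 0, "y": 0, "z": 0, "roll": 0}, {"x": 0, "y": 0, "z": 0, "roll": 0}]'

```text
time_s: 6.78
tool_pos: [536.9, -24.0, 191.2]
ee_rot: [-0.001, 0.999, 0.036, -0.002]
contact_force: [0.9, 0.2, -1.8]
finger_gap: 14.1
```

Run:
```python
from h import *
print(goto(537.5,-25,152,0.068))
c,im=snap("wrist","car1"); 
p,r,s=pose(); print('bar in hand',bar(c,im,p[0],p[1],p[2]-7))
```

```text
{'tcp': array([536.9, -24. , 191.2]), 'yaw': np.float64(0.073), 'shift': array([ 0.7,  1.1, 39.2]), 'dist': np.float64(39.2), 't': 6.78, 'gap': 14.1, 'F': array([ 0.9,  0.2, -1.8]), 'j6': np.float64(1.33), 'axes': [[0.997, 0.073, -0.004], [0.073, -0.997, 0.001], [-0.004, -0.002, -1.0]], 'roll': np.float64(0.005)}
bar in hand (array([537.249, -23.591,   1.642]), np.float64(0.114))
```

View pics/car1.png

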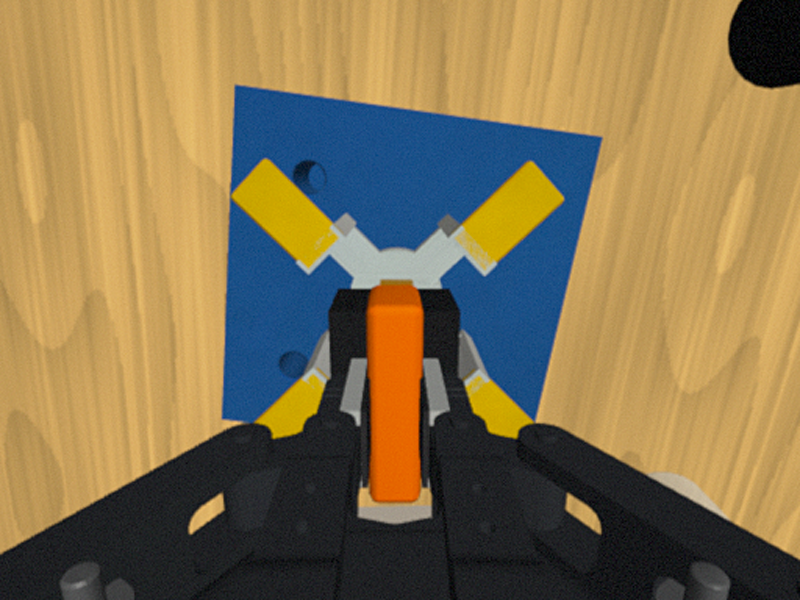

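The handle is held straight above the clamp with its hub at about (395,320). The far pads at (285,215) and (510,215) are symmetric about it, so jaw-axis alignment is good. I'll refine the clamp centre from the pads.

Run:
```python
from h import *
im,c=load("car1"); m=mask(im,(20,180,120),(32,255,255)); k,L,st,ce=cv2.connectedComponentsWithStats(m)
P=[]
for i in range(1,k):
    if st[i,4]>500 and ce[i][1]<190:
        mm=((L==i)*255).astype(np.uint8); x,y=plane(c,ce[i],121)[0]
        f=fitbox(c,mm,x,y,(-2,-.75,.75,.9),48,24,118,124); P.append(f[0]); print(ce[i],f)
P=np.array(P); 
for p in P:
    for a in (p[2],p[2]+np.pi): print((p[:2]-68*np.array([np.cos(a),np.sin(a)])).round(1))
cor=plane(c,np.array([(236,86),(601,137)])/S,60); print(cor.round(1).tolist())
print(plane(c,np.array([(313,176),(293,363)])/S,60).round(1).tolist())
```

```text
[181.59891599 135.79855465] (array([486.629,  20.452,  -0.727]), np.float64(0.153))
[327.67795778 135.14825724] (array([582.084,  26.555,   0.853]), np.float64(0.224))
[435.8  65.6]
[537.4 -24.7]
[537.4 -24.7]
[626.8  77.8]
[[444.7, 80.3], [642.8, 68.8]]
[[486.8, 37.0], [477.4, -76.2]]
```

Call:
step_arm --series '[{"x": 0.3, "y": 1, "z": 30, "roll": 0.01}, {"x": 0.3, "y": 1, "z": 50, "roll": 0.01}, {"x": 0.3, "y": 1, "z": 58, "roll": 0.01}, {"x": 0.3, "y": 1, "z": 64, "roll": 0.01}, {"x": 0.3, "y": 1, "z": 64, "roll": 0.01}]'

```text
time_s: 7.45
tool_pos: [538.7, -25.4, 129.5]
ee_rot: [-0.0, 1.0, 0.031, 0.0]
contact_force: [0.5, 0.2, -2.3]
finger_gap: 14.1
```

Call:
step_arm --series '[{"x": 0, "y": 0, "z": 5, "roll": 0}, {"x": 0, "y": 0, "z": 10, "roll": 0}, {"x": 0, "y": 0, "z": 14, "roll": 0}, {"x": 0, "y": 0, "z": 16, "roll": 0}, {"x": 0, "y": 0, "z": 16, "roll": 0}]'

```text
time_s: 8.07
tool_pos: [538.7, -25.8, 113.0]
ee_rot: [-0.0, 1.0, 0.031, -0.0]
contact_force: [-0.5, -0.2, -2.1]
finger_gap: 13.9
```

Call:
step_arm --series '[{"x": 0, "y": 0, "z": 2, "roll": 0}, {"x": 0, "y": 0, "z": 3, "roll": 0}, {"x": 0, "y": 0, "z": 3, "roll": 0}]'

```text
time_s: 8.45
tool_pos: [538.6, -25.8, 112.5]
ee_rot: [0.0, 1.0, 0.031, 0.001]
contact_force: [-4.4, 0.4, 6.0]
finger_gap: 13.9
```

Call:
step_arm --series '[{"x": 0, "y": 0, "z": 0, "roll": -0.15}, {"x": 0, "y": 0, "z": 0, "roll": -0.3}, {"x": 0, "y": 0, "z": 0, "roll": -0.45}, {"x": 0, "y": 0, "z": 0, "roll": -0.6}, {"x": 0, "y": 0, "z": 0, "roll": -0.7}]'

```text
time_s: 9.07
tool_pos: [538.2, -24.8, 112.6]
ee_rot: [-0.001, 0.928, 0.373, 0.001]
contact_force: [-4.9, 2.5, 7.2]
finger_gap: 13.7
```

Call:
step_arm --series '[{"x": 0, "y": 0, "z": 0, "roll": -0.05}, {"x": 0, "y": 0, "z": 0, "roll": -0.08}, {"x": 0, "y": 0, "z": 0, "roll": -0.08}]'

```text
time_s: 9.45
tool_pos: [538.3, -24.8, 112.5]
ee_rot: [-0.001, 0.913, 0.409, 0.001]
contact_force: [-4.4, 2.8, 7.1]
finger_gap: 14.1
```

Run:
```python
from h import *
print(goto(537.5,-25,152,0.73)); s=pose()[2]; print(s['wrist_torque'])
```

```text
{'tcp': array([538.3, -24.8, 112.5]), 'yaw': np.float64(0.842), 'shift': array([ -0.6,  -0.4, -39.5]), 'dist': np.float64(39.5), 't': 9.45, 'gap': 14.1, 'F': array([-4.4,  2.8,  7.1]), 'j6': np.float64(0.56), 'axes': [[0.666, 0.746, 0.0], [0.746, -0.666, 0.002], [0.002, -0.001, -1.0]], 'roll': np.float64(0.112)}
[ 0.60238159  1.14862332 -0.09131843]
```

Call:
step_arm --series '[{"x": 0, "y": 0, "z": 0, "roll": -0.05}, {"x": 0, "y": 0, "z": 0, "roll": -0.08}, {"x": 0, "y": 0, "z": 0, "roll": -0.08}]'

```text
time_s: 9.82
tool_pos: [538.2, -24.8, 112.5]
ee_rot: [-0.001, 0.896, 0.444, 0.001]
contact_force: [-6.3, 2.8, 7.5]
finger_gap: 13.9
```

Run:
```python
from h import *
print(goto(537.5,-25,152,0.73)); s=pose()[2]; print(s['wrist_torque']); snap("wrist","open1"); snap("scene","sc2"); im,_=load("sc2")
a=cv2.imread("pics/open1.png"); b=cv2.resize(im[100:250,180:360,::-1],None,fx=3,fy=3,interpolation=cv2.INTER_CUBIC)
cv2.imwrite("pics/open1c.png",np.hstack([cv2.resize(a,(450,338)), cv2.resize(b,(350,338))]))
```

```text
{'tcp': array([538.2, -24.8, 112.5]), 'yaw': np.float64(0.919), 'shift': array([ -0.5,  -0.4, -39.5]), 'dist': np.float64(39.5), 't': 9.82, 'gap': 13.9, 'F': array([-6.3,  2.8,  7.5]), 'j6': np.float64(0.48), 'axes': [[0.606, 0.795, 0.0], [0.795, -0.606, 0.002], [0.002, -0.001, -1.0]], 'roll': np.float64(0.189)}
[ 0.6784224   1.13178269 -0.86721064]
```

View pics/open1c.png

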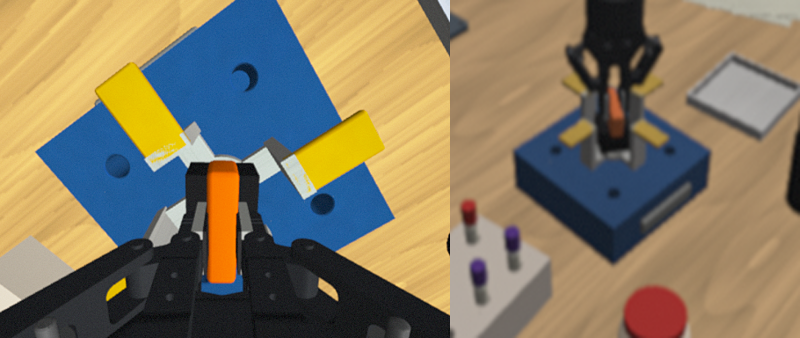

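The clamp arms now lie midway between the holes, the handle is seated, and the torque of −0.87 N·m shows the stop was reached. I'll release and lift.

Call:
step_arm --series '[{"x": 0, "y": 0, "z": -3, "roll": 0.05}, {"x": 0, "y": 0, "z": -3, "roll": 0.09}, {"x": 0, "y": 0, "z": -3, "roll": 0.09}]'

```text
time_s: 10.3
tool_pos: [538.2, -25.1, 112.9]
ee_rot: [-0.001, 0.915, 0.404, -0.0]
contact_force: [-0.6, 2.5, -2.6]
finger_gap: 14.2
```

Call:
step_arm --series '[{"x": 0, "y": 0, "z": 0, "roll": 0}, {"x": 0, "y": 0, "z": 0, "roll": 0}, {"x": 0, "y": 0, "z": 0, "roll": 0}, {"x": 0, "y": 0, "z": 0, "roll": 0}]' --grip -0.2

```text
time_s: 10.8
tool_pos: [538.9, -25.9, 113.7]
ee_rot: [0.0, 0.915, 0.404, 0.0]
contact_force: [0.9, -0.1, -0.0]
finger_gap: 34.2
```

Call:
step_arm --series '[{"x": 0, "y": 0, "z": -40, "roll": 0}, {"x": 0, "y": 0, "z": -100, "roll": 0}, {"x": 0, "y": 0, "z": -150, "roll": 0}, {"x": 0, "y": 60, "z": -180, "roll": 0}, {"x": 0, "y": 60, "z": -180, "roll": 0}]'

```text
time_s: 11.42
tool_pos: [586.2, -68.7, 294.3]
ee_rot: [0.002, 0.915, 0.403, 0.001]
contact_force: [-0.5, 0.1, 0.6]
finger_gap: 34.1
```

Run:
```python
from h import *
t=camview(538,-25,80,290,0.82); print(t,goto(*t,290))
snap("wrist","car2"); print(fit2d(np.array([[35,60],[35,0],[-35,0.]]),np.array([[576.6,-255.7],[582.7,-316],[512.6,-322.9]])))
```

```text
[515.61233429  -4.14628732] {'tcp': array([586.2, -68.7, 294.3]), 'yaw': np.float64(0.83), 'shift': array([ -0. , -95.6,   3.9]), 'dist': np.float64(95.7), 't': 11.43, 'gap': 34.1, 'F': array([-0.5,  0.1,  0.6]), 'j6': np.float64(0.51), 'axes': [[0.675, 0.738, 0.004], [0.738, -0.675, -0.002], [0.001, 0.004, -1.0]]}
(array([ 5.47692691e+02, -3.19266816e+02,  1.00209089e-01]), array([[-0.1, -0.4],
       [-0.2,  0.2],
       [ 0.3,  0.1]]))
```

View pics/car2.png

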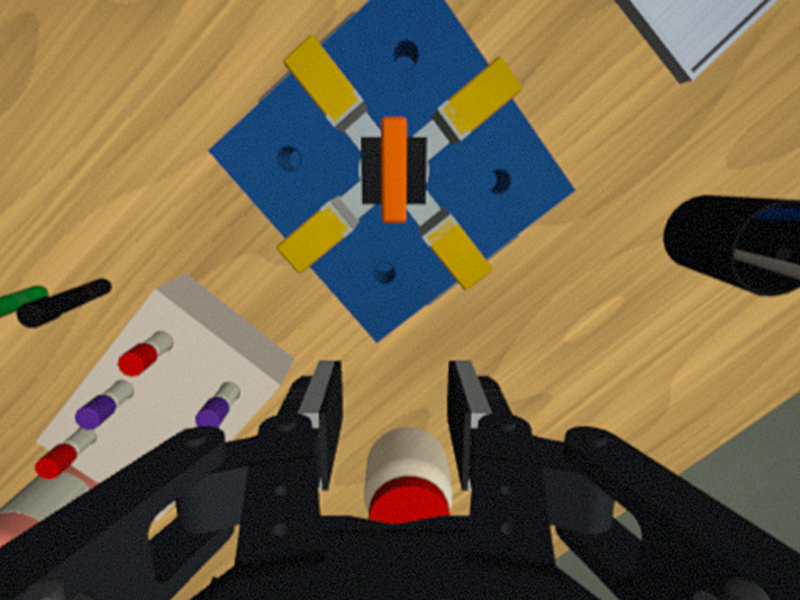

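The clamp is fully open with the handle seated at (394,170). All four holes are visible at (406,52), (290,159), (501,181) and (385,273), with block corners at (209,151), (574,188) and (377,342).

Run:
```python
from h import *
im,c=load("car2"); g=cv2.cvtColor(im,cv2.COLOR_RGB2GRAY)
px=np.array([(501,181),(385,273),(406,52),(290,159)])/S
M=np.array([[57,57],[57,-57],[-57,57],[-57,-57.]])
W=plane(c,px,60); print(W.round(1).tolist(),fit2d(M,W))
C=plane(c,np.array([(574,188),(377,342),(209,151)])/S,60); print(fit2d(M[[0,1,3]]/57*100,C))
print(bar(c,im,538,-25,104))
b=blobs(im,(120,100,40),(150,255,255)); print(b,plane(c,[x for x,_ in b],98).round(1).tolist())
v=[538,-24.8,-.065]
print((R.from_euler('z',v[2]).apply(np.c_[M,[0]*4])[:,:2]+v[:2]).round(1).tolist())
print(goto(582.6,-315.8,230,0.83))
```

```text
[[599.1, 31.3], [591.9, -83.5], [483.3, 37.6], [478.3, -76.6]] (array([ 5.38146761e+02, -2.27921161e+01, -5.51907460e-02]), array([[-0.9, -0.3],
       [ 0. ,  0.6],
       [ 1.1, -0.3],
       [-0.2,  0. ]]))
(array([ 5.36919574e+02, -2.38582829e+01, -5.39924035e-02]), array([[ 0.9,  1. ],
       [ 0.4, -0.2],
       [-1.3, -0.8]]))
(array([537.736, -24.389,  -0.745]), np.float64(0.063))
[([60.6, 263.4], 357), ([135.6, 264.2], 285)] [[513.2, -322.9], [576.6, -255.4]]
[[598.6, 28.4], [591.2, -85.4], [484.8, 35.8], [477.4, -78.0]]
{'tcp': array([584.9, -67.8, 293.6]), 'yaw': np.float64(0.83), 'shift': array([-184.6,  165.5,   63.7]), 'dist': np.float64(256.0), 't': 11.47, 'gap': 34.2, 'F': array([-0.9,  0.3, -0.2]), 'j6': np.float64(0.51), 'axes': [[0.675, 0.738, 0.002], [0.738, -0.675, -0.001], [0.001, 0.002, -1.0]], 'roll': np.float64(0.0)}
```

Call:
step_arm --series '[{"x": -185, "y": 166, "z": 64, "roll": 0}, {"x": -185, "y": 166, "z": 64, "roll": 0}, {"x": -185, "y": 166, "z": 64, "roll": 0}, {"x": -185, "y": 166, "z": 64, "roll": 0}, {"x": -185, "y": 166, "z": 64, "roll": 0}]'

```text
time_s: 12.1
tool_pos: [578.6, -317.5, 225.4]
ee_rot: [-0.002, 0.916, 0.402, -0.002]
contact_force: [-0.4, 0.4, -0.1]
finger_gap: 34.1
```

Call:
step_arm --series '[{"x": 0, "y": 0, "z": 60, "roll": 0}, {"x": 0, "y": 0, "z": 90, "roll": 0}, {"x": 0, "y": 0, "z": 90, "roll": 0}]'

```text
time_s: 12.48
tool_pos: [578.6, -311.6, 135.3]
ee_rot: [-0.004, 0.914, 0.405, -0.002]
contact_force: [-0.4, 0.8, 0.0]
finger_gap: 34.4
```

Run:
```python
from h import *
c,im=snap("wrist","t2"); b=blobs(im,(120,100,40),(150,255,255)); print(b,plane(c,[x for x,_ in b],98).round(1).tolist())
print(goto(582.7,-316,82,0.73))
```

```text
[([163.7, 157.4], 1146), ([322.4, 161.6], 1020), ([253.0, 232.3], 983)] [[513.6, -323.7], [579.1, -255.4], [584.8, -316.6]]
{'tcp': array([ 580.2, -312.7,  138.3]), 'yaw': np.float64(0.833), 'shift': array([-0.7,  4.3, 56.3]), 'dist': np.float64(56.5), 't': 12.53, 'gap': 34.4, 'F': array([1. , 0.4, 0.8]), 'j6': np.float64(0.14), 'axes': [[0.672, 0.74, -0.003], [0.74, -0.672, 0.002], [-0.0, -0.004, -1.0]], 'roll': np.float64(0.103)}
```

View pics/t2.png

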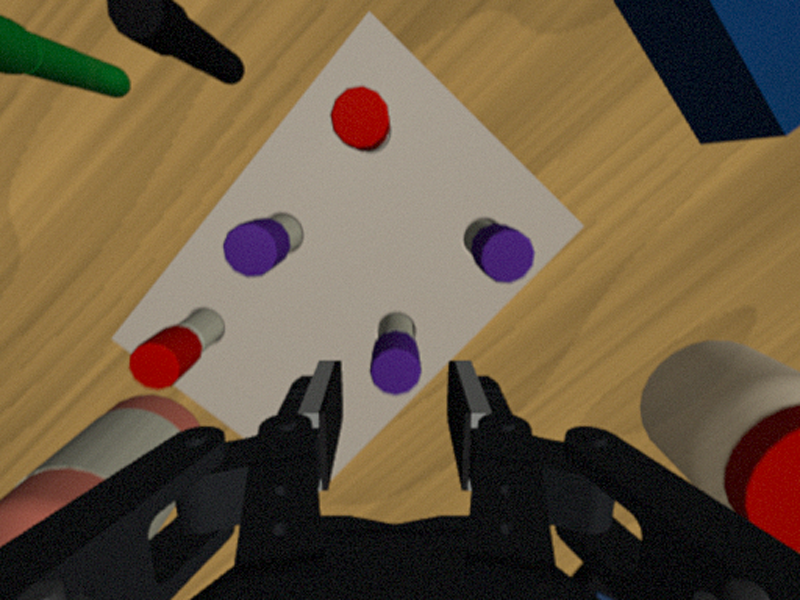

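The target cap is at (396,362), centred between the fingers. The sanitiser (lower left) and the jar (lower right) are close, so I'll check clearance.

Run:
```python
from h import *
im,c=load("sc2")
im0,c0=load("sc2")
print('sanit base~',plane(c0,np.array([(196,452)])/S,10).round(), 'cap',plane(c0,np.array([(173,368)])/S,165).round())
print('jar lid',plane(c0,np.array([(446,375)])/S,90).round(),'pencup',plane(c0,np.array([(576,250)])/S,95).round())
im,c=load("rack1"); print('sanit rack1 base edge',plane(c,np.array([(590,345)])/S,100).round(), 'red', plane(c,np.array([(465,390)])/S,98).round())
```

```text
sanit base~ [[ 555. -502.]] cap [[ 544. -491.]]
jar lid [[ 767. -218.]] pencup [[758. 151.]]
sanit rack1 base edge [[ 589. -450.]] red [[ 522. -381.]]
```

Call:
step_arm --series '[{"x": -0.5, "y": 4.5, "z": 20, "roll": 0}, {"x": -0.5, "y": 4.5, "z": 45, "roll": 0}, {"x": -0.5, "y": 4.5, "z": 54, "roll": 0}, {"x": -0.5, "y": 4.5, "z": 54, "roll": 0}]'

```text
time_s: 13.02
tool_pos: [584.1, -318.0, 85.1]
ee_rot: [-0.0, 0.915, 0.404, -0.0]
contact_force: [0.4, 0.2, 0.2]
finger_gap: 34.0
```

Call:
step_arm --series '[{"x": 0, "y": 0, "z": 0, "roll": 0}, {"x": 0, "y": 0, "z": 0, "roll": 0}, {"x": 0, "y": 0, "z": 0, "roll": 0}, {"x": 0, "y": 0, "z": 0, "roll": 0}]' --grip -1 --force 50

```text
time_s: 13.52
tool_pos: [584.9, -318.6, 86.7]
ee_rot: [0.001, 0.915, 0.404, 0.001]
contact_force: [-0.0, 0.2, 3.2]
finger_gap: 17.9
```

Run:
```python
from h import *
print(goto(598,29.3,229,0.73))
```

```text
{'tcp': array([ 584.9, -318.6,   86.7]), 'yaw': np.float64(0.832), 'shift': array([ 266.1, -224.2, -142.8]), 'dist': np.float64(376.1), 't': 13.53, 'gap': 17.9, 'F': array([-0. ,  0.2,  3.2]), 'j6': np.float64(0.14), 'axes': [[0.673, 0.739, 0.002], [0.739, -0.673, -0.001], [0.0, 0.002, -1.0]], 'roll': np.float64(0.102)}
```

Call:
step_arm --series '[{"x": 0, "y": 0, "z": -30, "roll": 0}, {"x": 0, "y": 0, "z": -85, "roll": 0}, {"x": 0, "y": 0, "z": -143, "roll": 0}, {"x": 0, "y": 0, "z": -143, "roll": 0}]'

```text
time_s: 14.02
tool_pos: [586.5, -319.7, 235.9]
ee_rot: [0.005, 0.915, 0.404, 0.003]
contact_force: [0.2, 0.2, -0.3]
finger_gap: 18.2
```

Call:
step_arm --series '[{"x": 200, "y": -168, "z": 0, "roll": 0.1}, {"x": 200, "y": -168, "z": 0, "roll": 0.1}, {"x": 200, "y": -168, "z": 0, "roll": 0.1}, {"x": 200, "y": -168, "z": 0, "roll": 0.1}, {"x": 200, "y": -168, "z": 0, "roll": 0.1}]'

```text
time_s: 14.65
tool_pos: [593.8, -52.9, 227.1]
ee_rot: [-0.001, 0.933, 0.36, -0.001]
contact_force: [0.3, -0.1, 0.0]
finger_gap: 18.5
```

```bash
cat >> h.py <<'E'
def held(name,zoff=11.5):
    "cap held in the fingers: offset of its centre from the TCP in tool axes"
    p,r,s=pose(); c,im=snap("wrist",name); m=mask(im,(120,80,30),(150,255,255))
    k,L,st,ce=cv2.connectedComponentsWithStats(m); o=[]
    for i in range(1,k):
        if st[i,4]>150:
            w=plane(c,ce[i],p[2]+zoff)[0]; o.append((ce[i].round(),st[i,4],r.inv().apply([*(w-p[:2]),0])[:2].round(1)))
    return o
E
python3 - <<'E'
from h import *
print(held("held1")); print(goto(598,29.3,229,0.73))
E
```

```text
[(array([252., 253.]), np.int32(2059), array([ 0.2, -1.9])), (array([ 22., 320.]), np.int32(579), array([-116.3,   35.7]))]
{'tcp': array([594. , -53.5, 227.1]), 'yaw': np.float64(0.737), 'shift': array([ 58.6, -58.6,  -1.8]), 'dist': np.float64(82.9), 't': 14.7, 'gap': 18.2, 'F': array([ 0.2,  0.8, -0.2]), 'j6': np.float64(0.63), 'axes': [[0.741, 0.672, -0.002], [0.672, -0.741, 0.001], [-0.001, -0.002, -1.0]], 'roll': np.float64(0.007)}
```

View pics/held1.png

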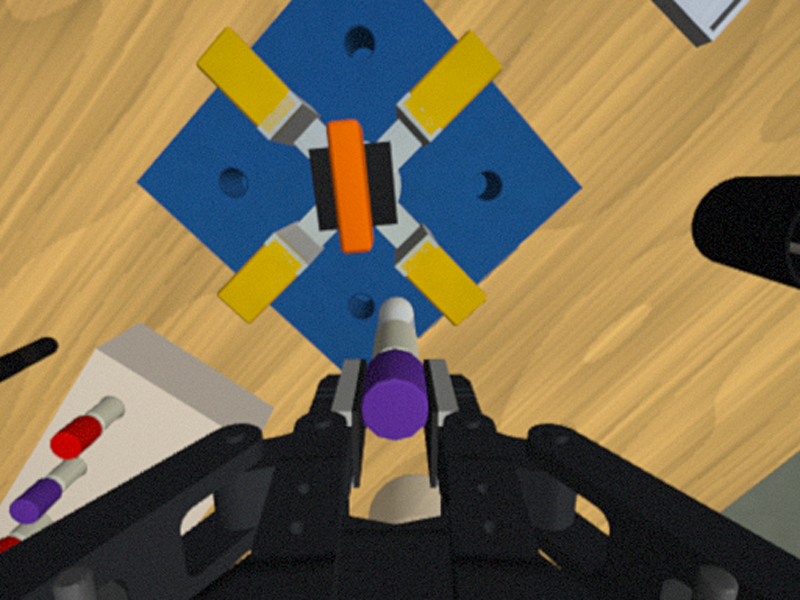

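The tube is held upright at (396,395). The holes are at (361,306), (489,185), (360,41) and (233,183).

Run:
```python
from h import *
im,c=load("held1")
M=np.array([[57,57],[57,-57],[-57,57],[-57,-57.]])
W=plane(c,np.array([(489,185),(361,306),(360,41),(233,183)])/S,60); print(W.round(1).tolist(),fit2d(M,W))
C=plane(c,np.array([(581,187),(137,182)])/S,60); print(C, C.mean(0))
# tube bottom tip in image vs vertical below TCP
p,r,s=pose(); print(plane(c,np.array([(397,301)])/S,p[2]-76.5), p)
```

```text
[[598.9, 30.7], [591.3, -83.7], [484.3, 37.8], [478.1, -77.2]] (array([ 5.38144164e+02, -2.31082637e+01, -5.98758782e-02]), array([[-0.4, -0.4],
       [ 0.3,  0.3],
       [ 0.3, -0.6],
       [-0.2,  0.6]]))
[[ 642.9133583    69.03165109]
 [ 432.71801892 -117.51284763]] [537.81568861 -24.24059827]
[[589.91468023 -46.62530401]] [593.96800941 -53.4690843  227.12422359]
```

Call:
step_arm --series '[{"x": 58.4, "y": -56.5, "z": 0, "roll": 0}, {"x": 58.4, "y": -56.5, "z": 0, "roll": 0}, {"x": 58.4, "y": -56.5, "z": 0, "roll": 0}, {"x": 58.4, "y": -56.5, "z": 0, "roll": 0}]'

```text
time_s: 15.2
tool_pos: [600.3, 22.1, 227.9]
ee_rot: [0.0, 0.934, 0.357, -0.001]
contact_force: [0.2, 0.6, -0.4]
finger_gap: 18.4
```

Run:
```python
from h import *
print(goto(598,29.3,150,0.73))
```

```text
{'tcp': array([600.3,  22.1, 227.9]), 'yaw': np.float64(0.73), 'shift': array([ 3.2, -6.9, 77.9]), 'dist': np.float64(78.2), 't': 15.2, 'gap': 18.4, 'F': array([ 0.2,  0.6, -0.4]), 'j6': np.float64(0.77), 'axes': [[0.745, 0.667, -0.001], [0.667, -0.745, -0.001], [-0.001, 0.0, -1.0]], 'roll': np.float64(0.0)}
```

Call:
step_arm --series '[{"x": 0, "y": 0, "z": 0, "roll": 0}, {"x": 0, "y": 0, "z": 0, "roll": 0}]'

```text
time_s: 15.45
tool_pos: [600.3, 22.7, 228.3]
ee_rot: [0.0, 0.934, 0.357, -0.0]
contact_force: [-0.4, 0.6, -0.1]
finger_gap: 18.2
```

Run:
```python
from h import *
print(goto(598.3,29.8,150,0.73)); print(held("x1")[0])
```

```text
{'tcp': array([600.3,  22.7, 228.3]), 'yaw': np.float64(0.73), 'shift': array([ 3.2, -6.6, 78.3]), 'dist': np.float64(78.7), 't': 15.45, 'gap': 18.2, 'F': array([-0.4,  0.6, -0.1]), 'j6': np.float64(0.77), 'axes': [[0.745, 0.667, -0.0], [0.667, -0.745, -0.0], [-0.0, 0.0, -1.0]], 'roll': np.float64(0.0)}
(array([252., 253.]), np.int32(2068), array([ 0.2, -1.9]))
```

Call:
step_arm --series '[{"x": 3, "y": -4.6, "z": 0, "roll": 0}, {"x": 3, "y": -4.6, "z": 40, "roll": 0}, {"x": 3, "y": -4.6, "z": 75, "roll": 0}, {"x": 3, "y": -4.6, "z": 84, "roll": 0}, {"x": 3, "y": -4.6, "z": 84, "roll": 0}]'

```text
time_s: 16.12
tool_pos: [599.1, 29.6, 144.2]
ee_rot: [-0.0, 0.934, 0.358, -0.0]
contact_force: [-0.6, 0.2, 0.6]
finger_gap: 18.1
```

Call:
step_arm --series '[{"x": 0, "y": 0, "z": 8, "roll": 0}, {"x": 0, "y": 0, "z": 16, "roll": 0}, {"x": 0, "y": 0, "z": 16, "roll": 0}]'

```text
time_s: 16.5
tool_pos: [599.5, 28.5, 128.1]
ee_rot: [0.001, 0.934, 0.358, -0.0]
contact_force: [1.5, -2.3, -2.1]
finger_gap: 17.8
```

Run:
```python
from h import *
print(goto(598.3,29.8,86.5,0.73)); print(held("x2")[0])
```

```text
{'tcp': array([599.5,  28.5, 128.1]), 'yaw': np.float64(0.731), 'shift': array([-0. , -1.8, 41.5]), 'dist': np.float64(41.6), 't': 16.5, 'gap': 17.8, 'F': array([ 1.5, -2.3, -2.1]), 'j6': np.float64(0.78), 'axes': [[0.744, 0.668, 0.0], [0.668, -0.744, -0.002], [-0.001, 0.001, -1.0]], 'roll': np.float64(0.001)}
(array([252., 253.]), np.int32(2059), array([ 0.2, -1.9]))
```

Call:
step_arm --series '[{"x": 0, "y": 0.7, "z": 10, "roll": 0}, {"x": 0, "y": 0.7, "z": 20, "roll": 0}, {"x": 0, "y": 0.7, "z": 28, "roll": 0}, {"x": 0, "y": 0.7, "z": 34, "roll": 0}, {"x": 0, "y": 0.7, "z": 34, "roll": 0}]'

```text
time_s: 17.18
tool_pos: [599.4, 28.4, 93.0]
ee_rot: [0.0, 0.934, 0.358, -0.001]
contact_force: [-0.3, -5.1, -2.7]
finger_gap: 18.2
```

Call:
step_arm --series '[{"x": 0, "y": 0, "z": 4, "roll": 0}, {"x": 0, "y": 0, "z": 8, "roll": 0}, {"x": 0, "y": 0, "z": 8, "roll": 0}]'

```text
time_s: 17.55
tool_pos: [600.1, 28.2, 86.7]
ee_rot: [0.001, 0.934, 0.358, 0.0]
contact_force: [-0.3, -6.5, 1.5]
finger_gap: 17.7
```

Call:
step_arm --series '[{"x": -0.7, "y": 0.7, "z": 1.5, "roll": 0}, {"x": -0.7, "y": 0.7, "z": 2, "roll": 0}, {"x": -0.7, "y": 0.7, "z": 2, "roll": 0}]'

```text
time_s: 17.92
tool_pos: [600.4, 27.9, 86.5]
ee_rot: [0.0, 0.934, 0.358, 0.001]
contact_force: [-2.8, -3.5, 7.7]
finger_gap: 18.3
```

Call:
step_arm --series '[{"x": 0, "y": 0, "z": 0, "roll": 0}, {"x": 0, "y": 0, "z": 0, "roll": 0}, {"x": 0, "y": 0, "z": 0, "roll": 0}, {"x": 0, "y": 0, "z": 0, "roll": 0}]' --grip -0.25

```text
time_s: 18.42
tool_pos: [599.6, 28.3, 83.9]
ee_rot: [-0.0, 0.934, 0.358, -0.0]
contact_force: [0.4, -0.6, 0.2]
finger_gap: 31.9
```

Call:
step_arm --series '[{"x": 0, "y": 0, "z": -30, "roll": 0}, {"x": 0, "y": 0, "z": -90, "roll": 0}, {"x": 0, "y": 0, "z": -140, "roll": 0}, {"x": 0, "y": 0, "z": -140, "roll": 0}]'

```text
time_s: 18.92
tool_pos: [602.8, 27.9, 230.8]
ee_rot: [0.002, 0.934, 0.358, 0.005]
contact_force: [0.5, 0.3, -1.0]
finger_gap: 32.4
```

Run:
```python
from h import *
c,im=snap("wrist","x3"); b=blobs(im,(120,100,40),(150,255,255)); print(b,plane(c,[x for x,_ in b],98).round(1).tolist())
print(goto(576.8,-255.7,229,0.73))
```

```text
[([248.8, 179.2], 440)] [[599.0, 29.0]]
{'tcp': array([601.5,  27.9, 227.4]), 'yaw': np.float64(0.732), 'shift': array([-208. ,  194.4,   -1.7]), 'dist': np.float64(284.7), 't': 18.98, 'gap': 32.0, 'F': array([ 0.3, -0. , -0.5]), 'j6': np.float64(0.77), 'axes': [[0.744, 0.668, 0.006], [0.668, -0.744, 0.0], [0.005, 0.004, -1.0]], 'roll': np.float64(0.002)}
```

Call:
step_arm --series '[{"x": -208.5, "y": 195.5, "z": 0, "roll": 0}, {"x": -208.5, "y": 195.5, "z": 0, "roll": 0}, {"x": -208.5, "y": 195.5, "z": 0, "roll": 0}, {"x": -208.5, "y": 195.5, "z": 0, "roll": 0}, {"x": -208.5, "y": 195.5, "z": 0, "roll": 0}]'

```text
time_s: 19.6
tool_pos: [573.8, -259.5, 221.3]
ee_rot: [-0.002, 0.934, 0.357, -0.001]
contact_force: [0.6, 0.6, 0.0]
finger_gap: 31.7
```

Call:
step_arm --series '[{"x": 0, "y": 0, "z": 50, "roll": 0}, {"x": 0, "y": 0, "z": 90, "roll": 0}, {"x": 0, "y": 0, "z": 90, "roll": 0}, {"x": 0, "y": 0, "z": 90, "roll": 0}]'

```text
time_s: 20.1
tool_pos: [575.5, -256.8, 134.6]
ee_rot: [-0.0, 0.934, 0.358, -0.0]
contact_force: [0.4, -0.5, 1.2]
finger_gap: 31.8
```

Run:
```python
from h import *
c,im=snap("wrist","x4"); b=blobs(im,(120,100,40),(150,255,255)); print(b,plane(c,[x for x,_ in b],100).round(1).tolist())
print(goto(577.3,-256.5,86,0.73))
```

```text
[([255.6, 223.3], 1018), ([108.9, 233.4], 1248)] [[577.9, -256.2], [513.9, -322.7]]
{'tcp': array([ 576.4, -257.2,  136.2]), 'yaw': np.float64(0.732), 'shift': array([ 1.1, -0.1, 50.2]), 'dist': np.float64(50.2), 't': 20.15, 'gap': 31.8, 'F': array([ 0.3, -0.3, -0.2]), 'j6': np.float64(0.31), 'axes': [[0.744, 0.669, 0.002], [0.669, -0.744, -0.001], [0.001, 0.003, -1.0]], 'roll': np.float64(0.002)}
```

Call:
step_arm --series '[{"x": 1, "y": 0, "z": 20, "roll": 0}, {"x": 1, "y": 0, "z": 40, "roll": 0}, {"x": 1, "y": 0, "z": 50, "roll": 0}, {"x": 1, "y": 0, "z": 50, "roll": 0}, {"x": 1, "y": 0, "z": 50, "roll": 0}]'

```text
time_s: 20.78
tool_pos: [577.1, -256.7, 86.0]
ee_rot: [0.001, 0.934, 0.358, 0.001]
contact_force: [-0.3, -0.0, 0.6]
finger_gap: 32.0
```

Call:
step_arm --series '[{"x": 0, "y": 0, "z": 0, "roll": 0}, {"x": 0, "y": 0, "z": 0, "roll": 0}, {"x": 0, "y": 0, "z": 0, "roll": 0}, {"x": 0, "y": 0, "z": 0, "roll": 0}]' --grip -1

```text
time_s: 21.28
tool_pos: [576.9, -256.8, 85.7]
ee_rot: [0.001, 0.934, 0.358, 0.001]
contact_force: [0.5, -0.4, 5.6]
finger_gap: 18.4
```

Call:
step_arm --series '[{"x": 0, "y": 0, "z": -30, "roll": 0}, {"x": 0, "y": 0, "z": -85, "roll": 0}, {"x": 0, "y": 0, "z": -143, "roll": 0}, {"x": 0, "y": 0, "z": -143, "roll": 0}]'

```text
time_s: 21.78
tool_pos: [578.6, -257.5, 233.9]
ee_rot: [0.004, 0.934, 0.358, 0.004]
contact_force: [-0.4, 0.0, -0.3]
finger_gap: 18.5
```

Run:
```python
from h import *
print(held("x5")[0]); print(goto(478,-77.5,229,0.73))
```

```text
(array([154., 187.]), np.int32(469), array([-43.5, -34.5]))
{'tcp': array([ 577.5, -256.9,  230.2]), 'yaw': np.float64(0.732), 'shift': array([  45.9, -200. ,    0.3]), 'dist': np.float64(205.2), 't': 21.82, 'gap': 18.7, 'F': array([-0. , -0. , -1.2]), 'j6': np.float64(0.31), 'axes': [[0.744, 0.668, 0.005], [0.668, -0.744, -0.003], [0.002, 0.005, -1.0]], 'roll': np.float64(0.002)}
```

Call:
step_arm --series '[{"x": 46, "y": -200, "z": 0, "roll": 0}, {"x": 46, "y": -200, "z": 0, "roll": 0}, {"x": 46, "y": -200, "z": 0, "roll": 0}, {"x": 46, "y": -200, "z": 0, "roll": 0}, {"x": 46, "y": -200, "z": 0, "roll": 0}]'

```text
time_s: 22.45
tool_pos: [476.0, -76.0, 225.9]
ee_rot: [-0.0, 0.933, 0.359, -0.001]
contact_force: [-0.5, -0.9, -0.3]
finger_gap: 18.2
```

Call:
step_arm --series '[{"x": 0, "y": 0, "z": 0, "roll": 0}, {"x": 0, "y": 0, "z": 0, "roll": 0}]'

```text
time_s: 22.7
tool_pos: [477.3, -78.0, 226.8]
ee_rot: [-0.0, 0.934, 0.357, -0.0]
contact_force: [0.8, -0.6, 0.2]
finger_gap: 18.5
```

Run:
```python
from h import *
print(held("x6")); print(goto(478,-77.5,145,0.73))
```

```text
[(array([430., 186.]), np.int32(634), array([ 79. , -34.3])), (array([252., 259.]), np.int32(2099), array([0.2, 1.3]))]
{'tcp': array([477.3, -77.9, 227. ]), 'yaw': np.float64(0.73), 'shift': array([ 0.8,  0.2, 82. ]), 'dist': np.float64(82.0), 't': 22.75, 'gap': 17.9, 'F': array([ 0.9, -0.3, -0.2]), 'j6': np.float64(0.54), 'axes': [[0.745, 0.667, -0.0], [0.667, -0.745, -0.0], [-0.0, -0.0, -1.0]], 'roll': np.float64(0.0)}
```

Call:
step_arm --series '[{"x": 0.6, "y": -1.3, "z": 30, "roll": 0}, {"x": 0.6, "y": -1.3, "z": 65, "roll": 0}, {"x": 0.6, "y": -1.3, "z": 82, "roll": 0}, {"x": 0.6, "y": -1.3, "z": 90, "roll": 0}, {"x": 0.6, "y": -1.3, "z": 98, "roll": 0}]'

```text
time_s: 23.38
tool_pos: [477.2, -76.2, 130.2]
ee_rot: [0.001, 0.934, 0.358, 0.001]
contact_force: [-0.2, -1.6, 2.3]
finger_gap: 17.7
```

Call:
step_arm --series '[{"x": 0, "y": 0, "z": 0, "roll": 0}, {"x": 0, "y": 0, "z": 4, "roll": 0}, {"x": 0, "y": 0, "z": 4, "roll": 0}]'

```text
time_s: 23.75
tool_pos: [477.0, -76.2, 126.0]
ee_rot: [0.001, 0.934, 0.358, 0.001]
contact_force: [-0.1, -2.6, 0.6]
finger_gap: 18.2
```

Call:
step_arm --series '[{"x": -0.3, "y": 0.4, "z": 10, "roll": 0}, {"x": -0.3, "y": 0.4, "z": 20, "roll": 0}, {"x": -0.3, "y": 0.4, "z": 30, "roll": 0}, {"x": -0.3, "y": 0.4, "z": 36, "roll": 0}, {"x": -0.3, "y": 0.4, "z": 36, "roll": 0}]'

```text
time_s: 24.38
tool_pos: [475.8, -76.5, 87.7]
ee_rot: [0.0, 0.934, 0.358, -0.001]
contact_force: [0.2, -4.6, -2.3]
finger_gap: 18.5
```

Call:
step_arm --series '[{"x": 0, "y": 0, "z": 3, "roll": 0}, {"x": 0, "y": 0, "z": 6, "roll": 0}, {"x": 0, "y": 0, "z": 6, "roll": 0}]'

```text
time_s: 24.75
tool_pos: [477.0, -76.9, 85.4]
ee_rot: [0.002, 0.934, 0.358, 0.0]
contact_force: [-2.8, -5.1, 11.6]
finger_gap: 18.2
```

Seated (11.6 N at TCP 85.4). Release, lift and go to the third tube.

Call:
step_arm --series '[{"x": 0, "y": 0, "z": -2, "roll": 0}, {"x": 0, "y": 0, "z": -2, "roll": 0}, {"x": 0, "y": 0, "z": -2, "roll": 0}, {"x": 0, "y": 0, "z": -2, "roll": 0}]' --grip -0.25

```text
time_s: 25.25
tool_pos: [475.9, -75.4, 84.6]
ee_rot: [-0.001, 0.934, 0.358, -0.0]
contact_force: [0.9, 0.1, -0.2]
finger_gap: 32.2
```

Call:
step_arm --series '[{"x": 0, "y": 0, "z": -30, "roll": 0}, {"x": 0, "y": 0, "z": -90, "roll": 0}, {"x": 0, "y": 0, "z": -140, "roll": 0}, {"x": 0, "y": 0, "z": -140, "roll": 0}]'

```text
time_s: 25.75
tool_pos: [479.1, -76.5, 230.6]
ee_rot: [0.003, 0.934, 0.358, 0.004]
contact_force: [0.1, -0.0, -0.6]
finger_gap: 32.3
```

Run:
```python
from h import *
c,im=snap("wrist","x7"); b=blobs(im,(120,100,40),(150,255,255)); print(b,plane(c,[x for x,_ in b],98).round(1).tolist())
print(bar(c,im,538,-24,104))
print(goto(513.5,-323.2,229,0.73))
```

```text
[([249.1, 180.5], 424), ([423.3, 183.7], 600), ([129.1, 368.4], 130)] [[476.1, -76.4], [599.4, 29.8], [520.3, -328.2]]
(array([537.944, -24.894,  -0.709]), np.float64(0.114))
{'tcp': array([477.8, -76.2, 227.8]), 'yaw': np.float64(0.732), 'shift': array([-138.6,  207.6,   -0.8]), 'dist': np.float64(249.6), 't': 25.8, 'gap': 32.1, 'F': array([-0.7,  0.6, -0.6]), 'j6': np.float64(0.54), 'axes': [[0.744, 0.668, 0.005], [0.668, -0.744, -0.001], [0.003, 0.004, -1.0]], 'roll': np.float64(0.002)}
```

Call:
step_arm --series '[{"x": -138.6, "y": 207.6, "z": 0, "roll": 0.9}, {"x": -138.6, "y": 207.6, "z": 0, "roll": 0.9}, {"x": -138.6, "y": 207.6, "z": 0, "roll": 0.9}, {"x": -138.6, "y": 207.6, "z": 0, "roll": 0.9}, {"x": -138.6, "y": 207.6, "z": 0, "roll": 0.9}]'

```text
time_s: 26.42
tool_pos: [510.6, -326.6, 219.8]
ee_rot: [-0.002, 0.996, -0.089, -0.003]
contact_force: [0.3, 1.5, -1.1]
finger_gap: 32.1
```

Call:
step_arm --series '[{"x": 0, "y": 0, "z": 50, "roll": 0.1}, {"x": 0, "y": 0, "z": 90, "roll": 0.1}, {"x": 0, "y": 0, "z": 90, "roll": 0.1}, {"x": 0, "y": 0, "z": 90, "roll": 0.1}]'

```text
time_s: 26.92
tool_pos: [512.0, -322.8, 135.6]
ee_rot: [-0.0, 0.991, -0.134, -0.0]
contact_force: [0.4, -0.4, 0.4]
finger_gap: 32.1
```

Run:
```python
from h import *
c,im=snap("wrist","x8"); b=blobs(im,(120,100,40),(150,255,255)); print(b,plane(c,[x for x,_ in b],100).round(1).tolist())
print(goto(513.5,-323.2,86,-0.27))
```

```text
[([254.7, 220.7], 1018)] [[513.9, -322.9]]
{'tcp': array([ 512.8, -323.4,  137.1]), 'yaw': np.float64(-0.268), 'shift': array([ 0.5, -0.5, 51.1]), 'dist': np.float64(51.1), 't': 26.98, 'gap': 32.0, 'F': array([-0.6,  0.6, -0.6]), 'j6': np.float64(1.17), 'axes': [[0.964, -0.265, 0.002], [-0.265, -0.964, -0.002], [0.003, 0.001, -1.0]], 'roll': np.float64(0.002)}
```

View pics/x8.png

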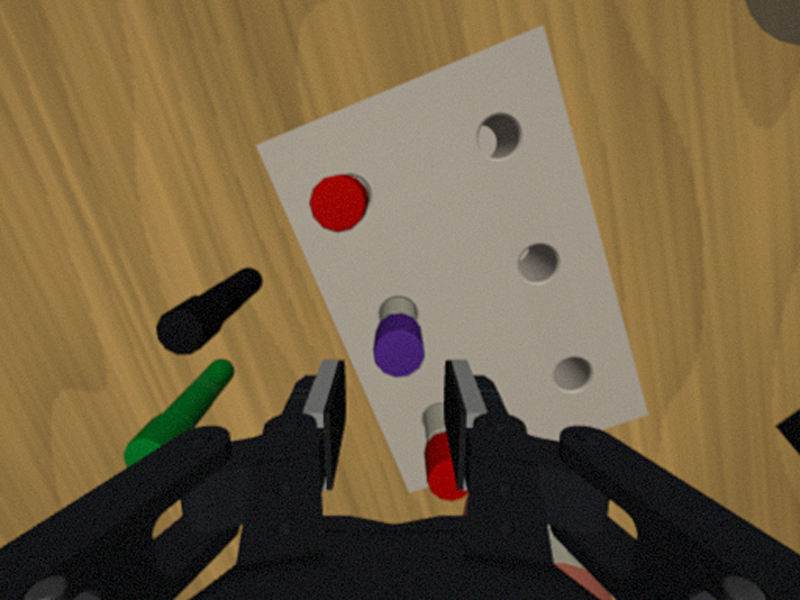

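The last purple cap is at (398,343), centred between the fingers. Both reds are in place, three holes are empty, and the black and green look-alikes are about 80 mm or more away.

Call:
step_arm --series '[{"x": 0.8, "y": 0, "z": 20, "roll": 0}, {"x": 0.8, "y": 0, "z": 40, "roll": 0}, {"x": 0.8, "y": 0, "z": 51, "roll": 0}, {"x": 0.8, "y": 0, "z": 51, "roll": 0}, {"x": 0.8, "y": 0, "z": 51, "roll": 0}]'

```text
time_s: 27.6
tool_pos: [513.6, -323.7, 85.9]
ee_rot: [0.001, 0.991, -0.134, 0.001]
contact_force: [-0.5, 0.3, 0.7]
finger_gap: 32.1
```

Call:
step_arm --series '[{"x": 0, "y": 0, "z": 0, "roll": 0}, {"x": 0, "y": 0, "z": 0, "roll": 0}, {"x": 0, "y": 0, "z": 0, "roll": 0}, {"x": 0, "y": 0, "z": 0, "roll": 0}]' --grip -1

```text
time_s: 28.1
tool_pos: [513.6, -323.8, 85.6]
ee_rot: [0.001, 0.991, -0.134, 0.001]
contact_force: [0.2, -0.4, 5.2]
finger_gap: 18.5
```

Call:
step_arm --series '[{"x": 0, "y": 0, "z": -30, "roll": 0}, {"x": 0, "y": 0, "z": -85, "roll": 0}, {"x": 0, "y": 0, "z": -143, "roll": 0}, {"x": 0, "y": 0, "z": -143, "roll": 0}]'

```text
time_s: 28.6
tool_pos: [514.6, -324.7, 233.3]
ee_rot: [0.003, 0.991, -0.134, 0.004]
contact_force: [0.2, -0.8, -0.5]
finger_gap: 18.5
```

Run:
```python
from h import *
print(goto(591.5,-84,229,-0.84))
```

```text
{'tcp': array([ 514.6, -324.7,  233.3]), 'yaw': np.float64(-0.268), 'shift': array([  10.3, -252.5,    3.4]), 'dist': np.float64(252.7), 't': 28.6, 'gap': 18.5, 'F': array([ 0.2, -0.8, -0.5]), 'j6': np.float64(1.17), 'axes': [[0.964, -0.265, 0.008], [-0.265, -0.964, -0.006], [0.009, 0.004, -1.0]], 'roll': np.float64(0.572)}
```

Call:
step_arm --series '[{"x": 10, "y": -252.5, "z": 0, "roll": 0.57}, {"x": 10, "y": -252.5, "z": 0, "roll": 0.57}, {"x": 10, "y": -252.5, "z": 0, "roll": 0.57}, {"x": 10, "y": -252.5, "z": 0, "roll": 0.57}, {"x": 10, "y": -252.5, "z": 0, "roll": 0.57}]'

```text
time_s: 29.22
tool_pos: [588.8, -78.3, 224.9]
ee_rot: [-0.0, 0.915, -0.405, -0.002]
contact_force: [-0.3, -0.6, 0.6]
finger_gap: 18.3
```

Call:
step_arm --series '[{"x": 0, "y": 0, "z": 0, "roll": 0}, {"x": 0, "y": 0, "z": 0, "roll": 0}]'

```text
time_s: 29.48
tool_pos: [588.6, -83.7, 226.4]
ee_rot: [0.001, 0.913, -0.408, -0.001]
contact_force: [0.2, 0.2, 0.4]
finger_gap: 18.2
```

Run:
```python
from h import *
print(held("x9")); print(goto(591.5,-84,145,-0.84))
```

```text
[(array([159.,  89.]), np.int32(611), array([-37.5, -75.8])), (array([252., 258.]), np.int32(2097), array([0.3, 0.2])), (array([170., 262.]), np.int32(490), array([-39. ,   2.7]))]
{'tcp': array([588.7, -84. , 226.7]), 'yaw': np.float64(-0.84), 'shift': array([ 1.9, -2.2, 81.7]), 'dist': np.float64(81.8), 't': 29.52, 'gap': 18.1, 'F': array([ 0. , -0.4, -0. ]), 'j6': np.float64(2.16), 'axes': [[0.667, -0.745, -0.001], [-0.745, -0.667, -0.0], [-0.0, 0.001, -1.0]], 'roll': np.float64(-0.0)}
```

Call:
step_arm --series '[{"x": 1.7, "y": -2.4, "z": 0, "roll": 0}, {"x": 1.7, "y": -2.4, "z": 50, "roll": 0}, {"x": 1.7, "y": -2.4, "z": 82, "roll": 0}, {"x": 1.7, "y": -2.4, "z": 92, "roll": 0}, {"x": 1.7, "y": -2.4, "z": 98, "roll": 0}]'

```text
time_s: 30.15
tool_pos: [592.4, -83.2, 130.1]
ee_rot: [0.001, 0.913, -0.407, 0.001]
contact_force: [-1.1, -1.7, 3.5]
finger_gap: 18.4
```

Call:
step_arm --series '[{"x": 0, "y": 0, "z": 0, "roll": 0}, {"x": 0, "y": 0, "z": 4, "roll": 0}, {"x": 0, "y": 0, "z": 4, "roll": 0}]'

```text
time_s: 30.52
tool_pos: [592.6, -83.0, 126.4]
ee_rot: [0.001, 0.913, -0.407, 0.001]
contact_force: [-1.8, -3.3, 1.9]
finger_gap: 18.2
```

Call:
step_arm --series '[{"x": 0.3, "y": 0.9, "z": 10, "roll": 0}, {"x": 0.3, "y": 0.9, "z": 20, "roll": 0}, {"x": 0.3, "y": 0.9, "z": 30, "roll": 0}, {"x": 0.3, "y": 0.9, "z": 36, "roll": 0}, {"x": 0.3, "y": 0.9, "z": 36, "roll": 0}]'

```text
time_s: 31.15
tool_pos: [591.5, -83.8, 87.4]
ee_rot: [0.001, 0.913, -0.407, -0.0]
contact_force: [-1.3, -6.0, -1.0]
finger_gap: 18.5
```

Call:
step_arm --series '[{"x": 0, "y": 0, "z": 3, "roll": 0}, {"x": 0, "y": 0, "z": 6, "roll": 0}, {"x": 0, "y": 0, "z": 6, "roll": 0}]'

```text
time_s: 31.52
tool_pos: [591.9, -83.8, 85.5]
ee_rot: [0.001, 0.913, -0.407, 0.001]
contact_force: [-6.3, -4.0, 12.9]
finger_gap: 18.4
```

Seated. Release with a small opening, and lift.

Call:
step_arm --series '[{"x": 0, "y": 0, "z": -2, "roll": 0}, {"x": 0, "y": 0, "z": -2, "roll": 0}, {"x": 0, "y": 0, "z": -2, "roll": 0}, {"x": 0, "y": 0, "z": -2, "roll": 0}]' --grip -0.38

```text
time_s: 32.02
tool_pos: [591.5, -82.3, 84.5]
ee_rot: [-0.0, 0.914, -0.407, -0.001]
contact_force: [0.4, 0.0, 0.5]
finger_gap: 26.5
```

Call:
step_arm --series '[{"x": 0, "y": 0, "z": -30, "roll": 0}, {"x": 0, "y": 0, "z": -90, "roll": 0}, {"x": 0, "y": 0, "z": -150, "roll": 0}, {"x": 0, "y": 0, "z": -150, "roll": 0}]'

```text
time_s: 32.52
tool_pos: [595.0, -83.4, 242.7]
ee_rot: [-0.001, 0.914, -0.407, 0.006]
contact_force: [0.1, 0.2, -0.7]
finger_gap: 26.6
```

Run:
```python
from h import *
c,im=snap("wrist","x10"); b=blobs(im,(120,100,40),(150,255,255)); print(b,plane(c,[x for x,_ in b],98).round(1).tolist())
print(bar(c,im,538,-24,104))
t=camview(538,-24,100,290,0.82); print(t,goto(*t,290,0.82))
```

```text
[([159.1, 97.5], 512), ([245.7, 187.4], 407), ([168.1, 261.3], 441)] [[598.4, 30.2], [588.0, -83.3], [474.9, -75.8]]
(array([538.709, -25.161,   2.417]), np.float64(0.1))
[519.83936776  -7.282771  ] {'tcp': array([593.7, -83.1, 239. ]), 'yaw': np.float64(-0.838), 'shift': array([-105.4,    3.9,  -51.6]), 'dist': np.float64(117.4), 't': 32.58, 'gap': 26.6, 'F': array([-0.9, -0.2,  0.4]), 'j6': np.float64(2.16), 'axes': [[0.669, -0.743, 0.007], [-0.743, -0.669, -0.001], [0.006, -0.004, -1.0]], 'roll': np.float64(1.484)}
```

Call:
step_arm --series '[{"x": -81, "y": 2, "z": -20, "roll": -0.9}, {"x": -81, "y": 2, "z": -20, "roll": -0.9}, {"x": -81, "y": 2, "z": -20, "roll": -0.9}, {"x": -81, "y": 2, "z": -20, "roll": -0.9}, {"x": -81, "y": 2, "z": -20, "roll": -0.9}]' --grip -0.2

```text
time_s: 33.2
tool_pos: [535.1, -23.5, 252.7]
ee_rot: [-0.001, 0.999, 0.034, -0.002]
contact_force: [0.1, 0.4, -0.0]
finger_gap: 33.9
```

Call:
step_arm --series '[{"x": 0, "y": 0, "z": 0, "roll": -0.77}, {"x": 0, "y": 0, "z": 0, "roll": -0.77}, {"x": 0, "y": 0, "z": 0, "roll": -0.77}, {"x": 0, "y": 0, "z": 0, "roll": -0.77}, {"x": 0, "y": 0, "z": 0, "roll": -0.77}]'

```text
time_s: 33.83
tool_pos: [535.2, -23.7, 253.1]
ee_rot: [-0.001, 0.915, 0.404, -0.001]
contact_force: [-0.3, -0.1, 0.5]
finger_gap: 34.0
```

Call:
step_arm --series '[{"x": 0, "y": 0, "z": 40, "roll": 0}, {"x": 0, "y": 0, "z": 70, "roll": 0}, {"x": 0, "y": 0, "z": 70, "roll": 0}, {"x": 0, "y": 0, "z": 70, "roll": 0}]'

```text
time_s: 34.33
tool_pos: [536.2, -23.9, 185.9]
ee_rot: [0.0, 0.915, 0.404, 0.0]
contact_force: [-0.1, -0.5, -0.1]
finger_gap: 34.1
```

Run:
```python
from h import *
c,im=snap("wrist","x11"); b=bar(c,im,538,-24,104); print(b)
print(goto(*b[0][:2],112.5,b[0][2]-np.pi/2))
```

```text
(array([538.392, -25.173,  -0.749]), np.float64(0.074))
{'tcp': array([536.8, -24. , 186.7]), 'yaw': np.float64(0.831), 'shift': array([ 0.1,  1.8, 74.2]), 'dist': np.float64(74.3), 't': 34.38, 'gap': 34.0, 'F': array([ 0.1,  0.3, -0.3]), 'j6': np.float64(0.57), 'axes': [[0.674, 0.739, 0.002], [0.739, -0.674, -0.0], [0.001, 0.002, -1.0]], 'roll': np.float64(0.009)}
```

View pics/x11.png

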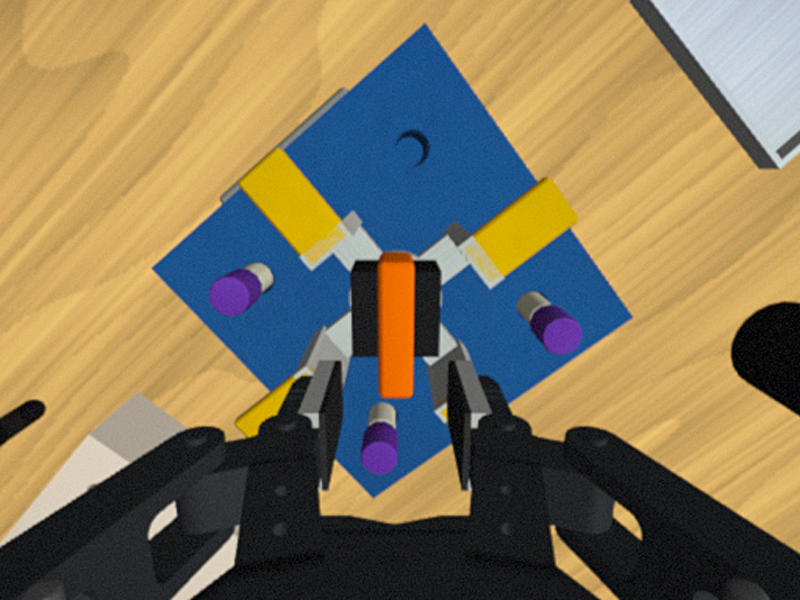

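All three purple tubes stand in carrier holes at (235,290), (380,450) and (555,325). The handle is seated and aligned with the jaws. I'll grip it and shut the clamp.

Call:
step_arm --series '[{"x": 0, "y": 1.8, "z": 35, "roll": 0}, {"x": 0, "y": 1.8, "z": 60, "roll": 0}, {"x": 0, "y": 1.8, "z": 73, "roll": 0}, {"x": 0, "y": 1.8, "z": 73, "roll": 0}, {"x": 0, "y": 1.8, "z": 73, "roll": 0}]'

```text
time_s: 35.0
tool_pos: [538.5, -25.3, 114.0]
ee_rot: [0.001, 0.915, 0.404, 0.001]
contact_force: [-0.4, 0.4, -0.4]
finger_gap: 34.5
```

Call:
step_arm --series '[{"x": 0, "y": 0, "z": 0, "roll": 0}, {"x": 0, "y": 0, "z": 0, "roll": 0}, {"x": 0, "y": 0, "z": 0, "roll": 0}, {"x": 0, "y": 0, "z": 0, "roll": 0}, {"x": 0, "y": 0, "z": 1.5, "roll": 0}]' --grip -1 --force 90

```text
time_s: 35.62
tool_pos: [537.9, -25.0, 111.9]
ee_rot: [-0.0, 0.915, 0.404, 0.001]
contact_force: [-2.8, 3.7, 10.9]
finger_gap: 13.9
```

Call:
step_arm --series '[{"x": 0, "y": 0, "z": 0, "roll": 0.15}, {"x": 0, "y": 0, "z": 0, "roll": 0.3}, {"x": 0, "y": 0, "z": 0, "roll": 0.45}, {"x": 0, "y": 0, "z": 0, "roll": 0.6}, {"x": 0, "y": 0, "z": 0, "roll": 0.75}]'

```text
time_s: 36.25
tool_pos: [537.3, -24.9, 111.2]
ee_rot: [-0.0, 0.999, 0.039, 0.0]
contact_force: [1.1, -2.3, 4.7]
finger_gap: 13.7
```

Run:
```python
from h import *
print(goto(538,-24.5,112.5,-0.06)); s=pose()[2]; print(s['wrist_torque'])
```

```text
{'tcp': array([537.3, -24.9, 111.2]), 'yaw': np.float64(0.078), 'shift': array([ 0.7, -0.3, -1.3]), 'dist': np.float64(1.6), 't': 36.25, 'gap': 13.7, 'F': array([ 1.1, -2.3,  4.7]), 'j6': np.float64(1.32), 'axes': [[0.997, 0.078, 0.0], [0.078, -0.997, 0.0], [0.0, -0.0, -1.0]], 'roll': np.float64(0.138)}
[-0.55140172 -0.2375612   0.25531124]
```

Call:
step_arm --series '[{"x": 0, "y": 0, "z": 0, "roll": 0.1}, {"x": 0, "y": 0, "z": 0, "roll": 0.2}, {"x": 0, "y": 0, "z": 0, "roll": 0.24}, {"x": 0, "y": 0, "z": 0, "roll": 0.24}]'

```text
time_s: 36.75
tool_pos: [537.2, -24.9, 111.1]
ee_rot: [-0.0, 0.997, -0.079, -0.0]
contact_force: [0.1, -1.9, 4.7]
finger_gap: 14.1
```

Run:
```python
from h import *
print(goto(538,-24.5,112.5,-0.06)); s=pose()[2]; print(s['wrist_torque'])
```

```text
{'tcp': array([537.2, -24.9, 111.1]), 'yaw': np.float64(-0.157), 'shift': array([ 0.8, -0.5, -1.4]), 'dist': np.float64(1.6), 't': 36.75, 'gap': 14.1, 'F': array([ 0.1, -1.9,  4.7]), 'j6': np.float64(1.56), 'axes': [[0.988, -0.157, -0.0], [-0.157, -0.988, 0.0], [-0.0, -0.0, -1.0]], 'roll': np.float64(-0.097)}
[-0.56020052 -0.18535744  0.10505836]
```

Call:
step_arm --series '[{"x": 0, "y": 0, "z": 0, "roll": 0.05}, {"x": 0, "y": 0, "z": 0, "roll": 0.09}, {"x": 0, "y": 0, "z": 0, "roll": 0.09}, {"x": 0, "y": 0, "z": 0, "roll": 0.09}]'

```text
time_s: 37.25
tool_pos: [537.2, -24.9, 111.2]
ee_rot: [0.0, 0.993, -0.122, -0.0]
contact_force: [0.5, -2.8, 4.8]
finger_gap: 13.9
```

Run:
```python
from h import *
print(goto(538,-24.5,112.5,-0.06)); s=pose()[2]; print(s['wrist_torque'])
```

```text
{'tcp': array([537.2, -24.9, 111.2]), 'yaw': np.float64(-0.244), 'shift': array([ 0.7, -0.6, -1.3]), 'dist': np.float64(1.6), 't': 37.25, 'gap': 13.9, 'F': array([ 0.5, -2.8,  4.8]), 'j6': np.float64(1.64), 'axes': [[0.97, -0.242, -0.0], [-0.242, -0.97, -0.0], [-0.0, 0.0, -1.0]], 'roll': np.float64(-0.184)}
[-0.59784098 -0.14276442  0.86132941]
```

Call:
step_arm --series '[{"x": 0.5, "y": -0.3, "z": -1, "roll": -0.1}, {"x": 0.5, "y": -0.3, "z": -1, "roll": -0.17}, {"x": 0.5, "y": -0.3, "z": -1, "roll": -0.17}, {"x": 0.5, "y": -0.3, "z": -5, "roll": -0.17}, {"x": 0.5, "y": -0.3, "z": -10, "roll": -0.17}]'

```text
time_s: 37.88
tool_pos: [536.2, -25.2, 117.6]
ee_rot: [0.0, 0.999, -0.039, -0.003]
contact_force: [3.1, -2.9, -3.9]
finger_gap: 14.0
```

Call:
step_arm --series '[{"x": 0, "y": 0, "z": -10, "roll": 0}, {"x": 0, "y": 0, "z": -20, "roll": 0}, {"x": 0, "y": 0, "z": -40, "roll": 0}, {"x": 0, "y": 0, "z": -80, "roll": 0}, {"x": 0, "y": 0, "z": -100, "roll": 0}]'

```text
time_s: 38.5
tool_pos: [538.1, -24.1, 224.0]
ee_rot: [-0.001, 0.999, -0.039, 0.001]
contact_force: [-0.2, -0.4, -1.7]
finger_gap: 14.0
```

Run:
```python
from h import *
snap("wrist","shut"); im,c=load("shut"); b=blobs(im,(120,100,40),(150,255,255)); print(b,plane(c,[x for x,_ in b],98).round(1).tolist())
print(goto(575.5,265,205,0.06))
m=mask(im,(20,180,120),(32,255,255)); k,L,st,ce=cv2.connectedComponentsWithStats(m)
for i in range(1,k):
    if st[i,4]>500 and ce[i][1]<190:
        x,y=plane(c,ce[i],121)[0]; print(fitbox(c,((L==i)*255).astype(np.uint8),x,y,(-2,-.75,.75,.9),48,24,118,124))
```

```text
Traceback (most recent call last):
  File "h.py", line 9, in plane
    d=np.c_[(uv[:,0]-cal['cx'])/f,(uv[:,1]-cal['cy'])/f,np.ones(len(uv))]
             ~~^^^^^
IndexError: index 0 is out of bounds for axis 1 with size 0
```

View pics/shut.png

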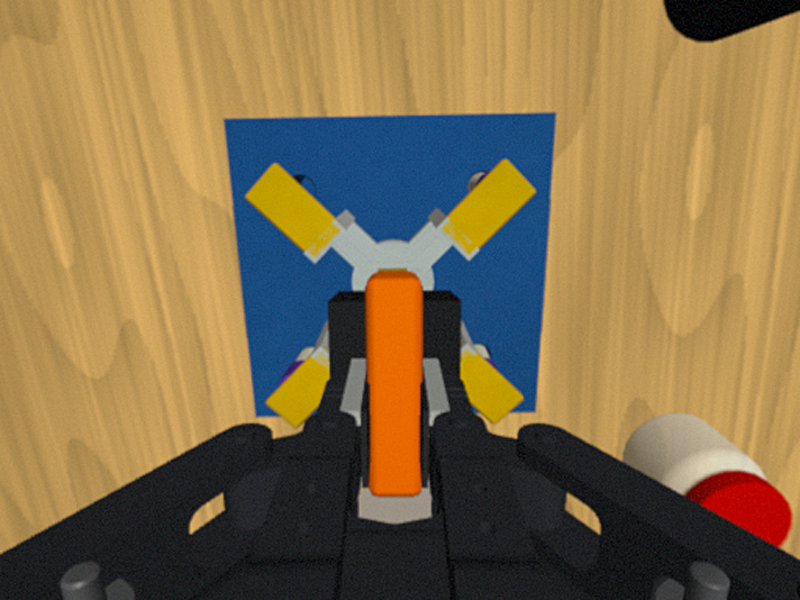

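The clamp is shut: the pads lie over the holes (diagonals) and the caps are hidden under them. The handle is off the shaft and still held. Now to the tray.

Call:
step_arm --series '[{"x": 14, "y": -290, "z": 0, "roll": 0}, {"x": 14, "y": -290, "z": 0, "roll": 0}, {"x": 14, "y": -290, "z": 0, "roll": 0}, {"x": 14, "y": -290, "z": 0, "roll": 0}, {"x": 14, "y": -290, "z": 0, "roll": 0}]'

```text
time_s: 39.17
tool_pos: [573.1, 266.5, 220.2]
ee_rot: [-0.0, 0.999, -0.038, -0.001]
contact_force: [0.8, -0.2, -0.9]
finger_gap: 14.1
```

Call:
step_arm --series '[{"x": 0, "y": 0, "z": 0, "roll": 0}, {"x": 0, "y": 0, "z": 50, "roll": 0}, {"x": 0, "y": 0, "z": 100, "roll": 0}, {"x": 0, "y": 0, "z": 130, "roll": 0}, {"x": 0, "y": 0, "z": 130, "roll": 0}]'

```text
time_s: 39.8
tool_pos: [571.0, 261.1, 86.7]
ee_rot: [0.002, 0.999, -0.039, -0.004]
contact_force: [-0.5, -0.2, -1.7]
finger_gap: 13.7
```

Run:
```python
from h import *
snap("wrist","tr"); print(goto(575.5,265,44))
```

```text
{'tcp': array([573. , 261.9,  89.6]), 'yaw': np.float64(-0.079), 'shift': array([ 2.4, -3.4, 45.6]), 'dist': np.float64(45.8), 't': 39.85, 'gap': 13.9, 'F': array([-0.7,  0.1, -1.3]), 'j6': np.float64(1.97), 'axes': [[0.997, -0.079, -0.004], [-0.079, -0.997, -0.001], [-0.004, 0.002, -1.0]]}
```

Call:
step_arm --series '[{"x": 2, "y": -3, "z": 15, "roll": 0}, {"x": 2, "y": -3, "z": 30, "roll": 0}, {"x": 2, "y": -3, "z": 40, "roll": 0}, {"x": 2, "y": -3, "z": 44, "roll": 0}, {"x": 2, "y": -3, "z": 44, "roll": 0}]'

```text
time_s: 40.48
tool_pos: [576.4, 265.8, 46.3]
ee_rot: [0.0, 0.999, -0.039, -0.0]
contact_force: [0.0, -0.1, -0.8]
finger_gap: 14.0
```

Call:
step_arm --series '[{"x": 0, "y": 0, "z": 1, "roll": 0}, {"x": 0, "y": 0, "z": 2, "roll": 0}, {"x": 0, "y": 0, "z": 2, "roll": 0}]'

```text
time_s: 40.85
tool_pos: [576.8, 266.0, 45.0]
ee_rot: [-0.0, 0.999, -0.039, 0.0]
contact_force: [-0.2, 0.1, -1.8]
finger_gap: 14.0
```

Call:
step_arm --series '[{"x": 0, "y": 0, "z": 1, "roll": 0}, {"x": 0, "y": 0, "z": 2, "roll": 0}, {"x": 0, "y": 0, "z": 3, "roll": 0}, {"x": 0, "y": 0, "z": 3, "roll": 0}]'

```text
time_s: 41.35
tool_pos: [577.0, 266.0, 43.5]
ee_rot: [-0.0, 0.999, -0.039, 0.001]
contact_force: [-2.2, -1.3, 5.9]
finger_gap: 14.4
```

Touching the floor (5.9 N). Release gently and rise.

Call:
step_arm --series '[{"x": 0, "y": 0, "z": -1, "roll": 0}, {"x": 0, "y": 0, "z": -1, "roll": 0}, {"x": 0, "y": 0, "z": -1, "roll": 0}, {"x": 0, "y": 0, "z": -1, "roll": 0}]' --grip -0.2

```text
time_s: 41.85
tool_pos: [576.6, 265.9, 42.6]
ee_rot: [0.0, 0.999, -0.039, -0.0]
contact_force: [-0.8, -0.2, -0.1]
finger_gap: 34.0
```

Call:
step_arm --series '[{"x": 0, "y": 0, "z": -25, "roll": 0}, {"x": 0, "y": 0, "z": -80, "roll": 0}, {"x": 0, "y": 0, "z": -130, "roll": 0}, {"x": 0, "y": 0, "z": -180, "roll": 0}, {"x": 0, "y": 0, "z": -180, "roll": 0}]'

```text
time_s: 42.48
tool_pos: [579.4, 266.9, 229.5]
ee_rot: [-0.002, 0.999, -0.039, 0.005]
contact_force: [-0.2, 0.4, -0.2]
finger_gap: 34.2
```

Call:
step_arm --series '[{"x": -120, "y": 0, "z": -30, "roll": 0}, {"x": -120, "y": 0, "z": -30, "roll": 0}, {"x": -120, "y": 0, "z": -30, "roll": 0}, {"x": -120, "y": 0, "z": -30, "roll": 0}]'

```text
time_s: 42.98
tool_pos: [457.1, 275.3, 252.1]
ee_rot: [0.0, 0.999, -0.039, 0.0]
contact_force: [0.4, -0.4, -0.4]
finger_gap: 34.2
```

Run:
```python
from h import *
c,w=snap("wrist","fin"); print(bar(c,w,576,266,36)); snap("scene","finS"); im,_=load("finS")
print(pose()[2]['contact_force'])
cv2.imwrite("pics/final.png",np.hstack([cv2.resize(w[:,:,::-1],(400,300)),cv2.resize(im[100:300,120:387,::-1],(400,300),interpolation=cv2.INTER_CUBIC)]))
```

```text
(array([577.871, 265.297,   1.56 ]), np.float64(0.155))
[ 0.23603136 -0.19613648  0.57693684]
```

View pics/final.png

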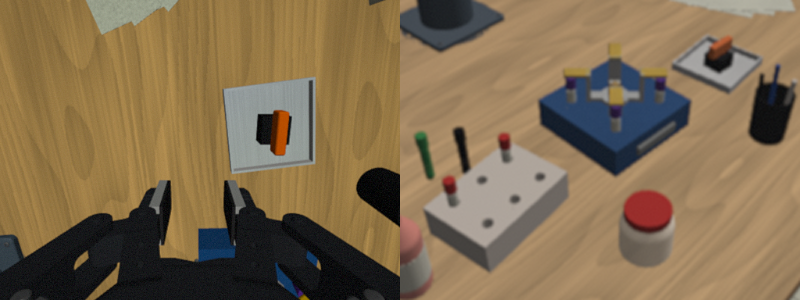

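The final picture shows the handle upright in the tray at (273,133). In the scene half, three purple caps sit under the shut clamp pads, the reds are still in the rack and the bystanders are unmoved.

```bash
python3 -c "
from station import job
print(job.hand_in())"
```

```text
the job is handed in; nothing more can be done
None
```

The job is done and handed in at about 43 s on the robot's clock; the hand-in gives no verdict.

**What I did:** I fitted the handle on the shaft and turned the clamp to its open stop (about 0.87 N·m felt). I then moved the three purple-capped tubes into three of the carrier's holes. After that I turned the clamp to its shut stop (about 0.86 N·m), took the handle off and stood it in the tray.

**Last checks:**
- **Tubes:** each went in until it met the bottom (7.7 to 13 N), at the same height it had in the rack. The final picture shows all three caps under the shut clamp pads.
- **Handle:** it stands in the tray about 2 mm from the centre, and looks upright. That fit was loose (15% mismatch), and I did not measure the tilt separately.
- **Rest of the desk:** the red-capped tubes, jar, pen cup and look-alikes look unmoved. The sanitiser was only partly in the last picture. The robot was touching nothing at the end.

**Failed or disagreed:**
- My first two move calls were refused because rows need all four values; nothing moved.
- One check from the wrist camera put the third cap about 3.5 mm off its hole, probably because the arm was still settling.
- The script meant to measure the clamp angle after shutting stopped with an error. "Fully shut" therefore rests on the stop torque and the picture.

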